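# Put the carving tools back in their leaning holders

## Robot

A 6-joint arm with a two-finger parallel gripper is mounted at the origin on the work surface. World frame = base frame: x ahead of the robot, y to its left, z up, the work surface at z = 0. Lengths are in m, angles in rad, forces in N, time in s.
With the tool pointing down it reaches from about 0.25 to 0.725 m from the base axis. Payload 4 kg.
Tool frame: the origin (TCP) lies at the very end of the fingers, on their centre line; the grasp point (between the pads) lies 19 mm behind it; z points along the fingers, y is the line along which they close (so a half turn about z gives the same grasp; the last joint's range is limited). The gripper opens to 85 mm and grips with 20 to 120 N. Pads are 22 mm wide; open, the fingers measure 114 mm over their backs; the gripper's body (76 mm by 85 mm) begins 54 mm behind the grasp point. The pads swing forward as they close: fully open they stand 13 mm farther back than shut.
Start: joints at [1.188, 0.241, 0.005, 1.335, 0, 1.571], TCP at [0.187, 0.464, 0.207] pointing down, gripper open.
Joint ranges: [-2.72, 2.72], [-1.05, 1.87], [-1.09, 1.28], [-1.99, 2.15], [-1.42, 1.44], [-3.14, 3.14]. Speed limits (rad/s): [2.79, 2.79, 3.14, 3.14, 3.14, 3.14].

## Interface

Orientations are given as a unit quaternion [x, y, z, w].
In Python, from workcell import monitor, viewer, job gives the robot as it stands.
- The arm moves only by the tool arm_command, never from a script. Its argument "increments" is a list of rows, each an object of numbers: "dx", "dy", "dz": the shift along the tool's x, y, z in cm; "wx", "wy", "wz": the turn, a rotation vector about the tool's x, y, z in rad; "grip": the finger opening in cm, from 0 to 8.54. In form: [{"dx": .., "dy": .., "dz": .., "wx": .., "wy": .., "wz": .., "grip": ..}, ...]. A call has 1 to 10 rows; each row is the pose to reach, as a shift and turn from the pose commanded when the call began, along the tool's axes at that moment; what a row does not reach only later rows make up. A row lasts 1/10 s, in which the tool goes at most 50 mm and 8.59 degrees, less where a joint would pass 70% of its speed; a pose out of reach is approached as far as the arm can. A call with a gripper value outside its range is refused whole. The fingers move at their own pace and stop on an object; the grip force is fixed at half the most. Time passes only in rows, so rows that repeat a pose let the fingers close. It gives the time, the measured TCP pose, the force, the opening and the grip force at its end, in the units of the state.
- monitor.get_obs(): the state, without advancing time (a new reading comes with each control period).
- viewer.camera(name): name is "scene" or "top"; returns (picture, depth): 400x640x3 uint8, red, green, blue; 400x640 float32, m along the optical axis (not along the pixel's ray), 0 where there is no reading.
- viewer.get_calibration(name): a dict with "fovy" (degrees; the focal length in pixels is half the picture's height over the tangent of half this angle, whatever the lens; pixels are square), "cx", "cy" (the principal point, pixels), "dist_coeffs" ([k1, k2, p1, p2, k3] as OpenCV has them; the pictures are not rectified), "view" (4x4, takes a point from world to camera coordinates). Camera axes: x right, y up, looking along -z (the intrinsics and any distortion apply to the point x, -y, -z); pixel columns grow to the right and rows downward; lengths in m; the calibration is good to about 2 mm. A picture is of the moment at which its call begins. get_calibration takes no time and is no camera call.
- job.job_done(): hands the job in; it is judged then, once.
The state is a dict: "clock": time; "joint_pos": joint angles; "joint_vel": joint speeds; "tau": joint torques, N m; "eef_pos": TCP position; "tool_rot": TCP orientation; "ft_force": force on the tool from outside, world axes, zero at the start; "ft_torque": the same for the moment, N m; "grip_width": finger opening in m; "grasp_force": force on a finger pad.
Only numpy, scipy, OpenCV 4.12 (cv2) and the standard library are available. Lean on these libraries where they do the work, as an engineer would, in place of code of your own. Each camera call takes 0.05 s, during which the arm holds its last target. There are 200 camera calls.

## Task

Put the red-handled honing steel in the red-collared holder and the black-handled carving fork in the black-collared one, each tip-down with its handle sticking out. It is hard to see how deep each holder is, so lower each tool gently until you feel it stand on the bottom before you let go: do not drop it or ram it in. Leave the glasses, salt, pepper mill, oil bottle and spoon alone.

Things in the scene. Friction and masses are not known exactly. Their poses are not given: they have to be found in the camera images.
- steel: Honing steel: round rod, red handle. Lies on its rest at a 20 degree slope, tip low and far. Origin: end of the tip, on the axis; +z from tip to handle end; y level, across. 182 mm long: 14 mm rod with round end to 109; 21 mm round ferrule to 116; handle 24 mm (y) by 22 mm (x) from 116 to 182, flat sides, free to grip at 135. About 200 g, balance at 120 mm
- fork: Carving fork: two prongs, black handle. Lies on its rest at a 20 degree slope, tip low and far. Origin: end of the tip, on the axis; +z from tip to handle end; y level, across. 182 mm long: prongs side by side in y (14 mm over both, 5 thick) to 85, 10 mm neck; 21 mm round ferrule to 116; handle 24 mm (y) by 22 mm (x) from 116 to 182, flat sides, free to grip at 135. About 160 g, balance at 118 mm
- steel_rest: fixed steel rest under the honing steel: plate 190 x 50 x 6 mm, origin under its centre, x towards the tip end. A 37 mm wide cradle holds the handle from below at 163 to 173 mm from the tip, its cheeks lower than the handle's axis; the tip stands between 22 mm high cheeks and an end wall. Lift the honing steel up and back to clear it
- fork_rest: fixed steel rest under the carving fork: plate 190 x 50 x 6 mm, origin under its centre, x towards the tip end. A 37 mm wide cradle holds the handle from below at 163 to 173 mm from the tip, its cheeks lower than the handle's axis; the tip stands between 22 mm high cheeks and an end wall. Lift the carving fork up and back to clear it
- red_well: Red-collared wooden tube, 46 mm square outside, leaning 30 degrees from vertical to its front. Origin: centre of the mouth, 125 mm above the table; +z out of the mouth along the bore (up, to the robot), y level. Bore 20 mm square, sharp-edged, smooth; its dark, hidden bottom lies 62 to 92 mm below the mouth (each its own) and stays put. For the honing steel
- black_well: Black-collared wooden tube, 46 mm square outside, leaning 30 degrees from vertical to its front. Origin: centre of the mouth, 125 mm above the table; +z out of the mouth along the bore (up, to the robot), y level. Bore 20 mm (y) by 12 mm (x), sharp-edged, smooth; its dark, hidden bottom lies 62 to 92 mm below the mouth (each its own) and stays put. For the carving fork
- red_holder: fixed wooden foot of the red-collared well, 150 x 85 x 15 mm, origin under its centre, x away from its front; the mouth lies 30 mm to -x of the origin, the tube runs from there down towards +x
- black_holder: fixed wooden foot of the black-collared well, 150 x 85 x 15 mm, origin under its centre, x away from its front; the mouth lies 30 mm to -x of the origin, the tube runs from there down towards +x
- glass_a: drinking glass, 70 mm across, 90 mm high, origin under its centre; leave alone
- glass_b: second drinking glass, same size; leave alone
- salt: white salt cellar, 38 mm across, 68 mm high, origin under its centre; leave alone
- mill: dark wooden pepper mill, 54 mm across, 162 mm high, origin under its centre; leave alone
- oil: green oil bottle, 64 mm across, 220 mm high, origin under its centre; leave alone
- spoon: steel spoon lying on the table, 190 mm long along its x axis; leave alone
Mind the look-alikes: they are no part of the job. What is shaped like the black_holder but green or pink is not meant.

How it is judged:
At the end, for the whole second after the job is handed in: Steel in the red well, fork in the black: each tip-down, tip at least 50 mm below the mouth along the bore and within 13 mm of its centre line in x and y, axis within 0.2 rad of the bore, leaning under 0.8 rad from upright, let go and at rest (under 0.02 m/s) (z of steel in the frame of red_well below -0.05 m and angle between the z axis of steel and the z axis of red_well, either way round below 0.2 rad and angle between each of steel, fork's own z axis and vertical below 0.8 rad and x of steel in the frame of red_well between -0.013 and 0.013 m and y of steel in the frame of red_well between -0.013 and 0.013 m and linear speed of each of steel, fork below 0.02 m/s and contact force between the fingers and steel below 0.1 N and z of fork in the frame of black_well below -0.05 m and angle between the z axis of fork and the z axis of black_well, either way round below 0.2 rad and x of fork in the frame of black_well between -0.013 and 0.013 m and y of fork in the frame of black_well between -0.013 and 0.013 m and contact force between the fingers and fork below 0.1 N); the robot touches nothing.
It fails at once if the honing steel is let go so that it falls (faster than 0.3 m/s with no finger touching it) (contact force between the fingers and steel below 0.05 N and linear speed of steel above 0.3 m/s).
It fails at once if the honing steel is rammed into its holder (over 40 N while the fingers hold it) (contact force between steel and red_well above 40 N and contact force between the fingers and steel above 5 N).
It fails at once if the carving fork is let go so that it falls (faster than 0.3 m/s with no finger touching it) (contact force between the fingers and fork below 0.05 N and linear speed of fork above 0.3 m/s).
It fails at once if the carving fork is rammed into its holder (over 40 N while the fingers hold it) (contact force between fork and black_well above 40 N and contact force between the fingers and fork above 5 N).
It fails at once if a glass, the salt, pepper mill, oil bottle or spoon is moved more than 30 mm (distance of any of glass_a, glass_b, salt, mill, oil, spoon from where it was at the start of the episode above 0.03 m).
It also fails if it takes over 70 s, if anything falls off the work surface, if the arm or the gripper's body presses on something with over 40 N, if the wrist force passes 120 N, or if a joint passes its speed limit or range.

## Working session

There is one attempt and no reset: what is moved stays moved. The work goes in short steps, Python scripts to look and compute and a tool call to move; the robot and the scene stay as the last step left them, time stands still between calls to the robot, and variables do not carry over. Pictures are saved under pics/ and viewed, at most 11 in all, crops included, and the job is handed in when it is done.

Besides the shell and the picture viewer there is one more tool, called after "Request:" as name(argument=value, ...) on one line, values as JSON. arm_command: Moves the arm, as the interface text tells. Its arguments: {"type":"object","properties":{"increments":{"type":"array","items":{"type":"object","properties":{"dx":{"type":"number"},"dy":{"type":"number"},"dz":{"type":"number"},"wx":{"type":"number"},"wy":{"type":"number"},"wz":{"type":"number"},"grip":{"type":"number"}}}}},"required":["increments"]}

```bash
mkdir -p pics; ls; cat > h.py <<'E'
import numpy as np, cv2
from workcell import monitor, viewer, job
from scipy.spatial.transform import Rotation as R
def cal(n):
    c=viewer.get_calibration(n); f=200/np.tan(np.radians(c['fovy'])/2)
    return np.array([[f,0,c['cx']],[0,f,c['cy']],[0,0,1]]),np.array(c['dist_coeffs'],float),np.array(c['view'])
def cloud(n,d):
    K,D,V=cal(n); h,w=d.shape
    uv=np.stack(np.meshgrid(np.arange(w),np.arange(h)),-1).reshape(-1,1,2).astype(np.float64)
    x=cv2.undistortPoints(uv,K,D)[:,0]; z=d.reshape(-1,1)
    p=np.hstack([x[:,:1]*z,-x[:,1:]*z,-z]); return ((p-V[:3,3])@V[:3,:3]).reshape(h,w,3)
def proj(n,P):
    K,D,V=cal(n); p=np.atleast_2d(P)@V[:3,:3].T+V[:3,3]
    return cv2.projectPoints((p*[1,-1,-1])[:,None],np.zeros(3),np.zeros(3),K,D)[0][:,0]
E
python3 - <<'E'
from h import *
for n in('scene','top'):
    p,d=viewer.camera(n); cv2.imwrite(f'pics/{n}0.png',p[...,::-1]); np.savez(f'{n}0.npz',p=p,d=d); K,D,V=cal(n);print(n,K[0],D,(-V[:3,:3].T@V[:3,3]),V[2,:3], (d>0).mean())
print(monitor.get_obs())
E
```

```text
pics
scene [399.33708414   0.         322.67202217] [0.02847655 0.         0.         0.         0.        ] [1.39375583 0.2936159  0.86403089] [0.72252409 0.30727259 0.61930808] 0.99388671875
top [473.5295693    0.         319.22635162] [-0.08042707  0.          0.          0.          0.        ] [ 0.43910678 -0.09123268  1.44568301] [-0.04523167  0.00354747  0.99897023] 0.99597265625
{'clock': 0.1, 'joint_pos': array([1.18801528e+00, 2.41369518e-01, 3.81345163e-03, 1.33518882e+00,
       1.76329900e-05, 1.57076105e+00]), 'joint_vel': array([-0.00107166, -0.0018732 ,  0.00240984, -0.00163555,  0.0007079 ,
       -0.00028264]), 'tau': array([ 2.03371301e-04, -3.73138440e+01,  2.53010041e+01,  1.08231290e-02,
        1.91621422e-05,  1.14343922e-05]), 'eef_pos': array([0.18650975, 0.46323143, 0.20616874]), 'tool_rot': array([ 1.90206814e-01,  9.81743560e-01, -9.54808346e-04, -1.94003716e-04]), 'ft_force': array([0.36382252, 0.238947  , 0.56419792]), 'ft_torque': array([-0.02723508, -0.0495306 , -0.04347785]), 'grasp_force': 0.0, 'grip_width': 0.08536394225410268}
```

View pics/scene0.png

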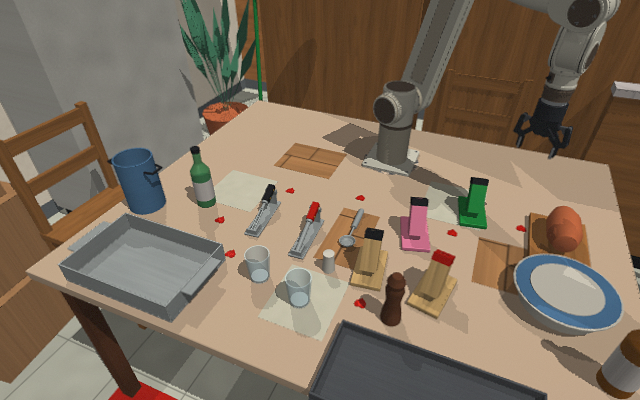

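View pics/top0.png

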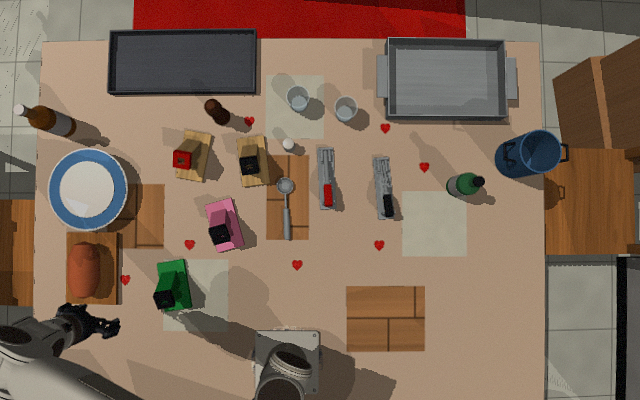

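The scene view shows the arm at upper right, with the red well at about (437,280) and the black well at (370,258). In the top view, the red well is at (183,158), the black well at (249,163), the steel at (326,178) and the fork at (384,187). The pink and green holders are decoys. I'll measure with the depth clouds.

```bash
python3 - <<'E'
from h import *
z=np.load('top0.npz');p,d=z['p'],z['d'];C=cloud('top',d)
img=p[128:228,165:410,::-1]
cv2.imwrite('pics/c1.png',cv2.resize(img,None,fx=3.2,fy=3.2,interpolation=cv2.INTER_CUBIC))
z2=np.load('scene0.npz');p2,d2=z2['p'],z2['d'];C2=cloud('scene',d2)
a=p2[180:320,240:460,::-1]
cv2.imwrite('pics/c2.png',cv2.resize(a,None,fx=3.6,fy=3.6,interpolation=cv2.INTER_CUBIC))
print('table z',np.median(C[240:250,300:340,2]),np.median(C2[190:200,330:340,2]))
for nm,(P,CC) in {'top':(p,C),'scene':(p2,C2)}.items():
    hsv=cv2.cvtColor(P,cv2.COLOR_RGB2HSV);h,s,v=[hsv[...,i].astype(int) for i in range(3)]
    inb=(CC[...,0]>.3)&(CC[...,0]<.75)&(abs(CC[...,1])<.4)&(CC[...,2]>.03)&(CC[...,2]<.2)
    red=((h<8)|(h>172))&(s>170)&(v>70)&inb; blk=(v<50)&inb
    for cn,m in(('red',red),('blk',blk)):
        n,l,st,ce=cv2.connectedComponentsWithStats(m.astype(np.uint8))
        for i in range(1,n):
            if st[i,4]>25:
                q=CC[l==i];print(nm,cn,ce[i].round(1),st[i,4],q.mean(0).round(4),q.min(0).round(3),q.max(0).round(3))
E
```

```text
table z -0.0005308635620691114 -0.0009673979730034434
top red [181.3 159.1] 268 [0.5978 0.2935 0.1245] [0.571 0.267 0.085] [0.625 0.319 0.144]
top red [327.7 195.1] 162 [ 0.5003 -0.1206  0.0738] [ 0.469 -0.133  0.059] [ 0.533 -0.11   0.09 ]
top blk [218.1 113.9] 228 [0.732  0.1964 0.0984] [0.719 0.183 0.03 ] [0.749 0.22  0.159]
top blk [404.6 116.5] 60 [ 0.737  -0.3504  0.0511] [ 0.735 -0.4    0.032] [ 0.739 -0.3    0.065]
top blk [249.1 164.9] 310 [0.5818 0.1012 0.1242] [0.557 0.076 0.056] [0.607 0.128 0.143]
top blk [388.  205.4] 184 [ 0.4709 -0.2961  0.0724] [ 0.44  -0.311  0.055] [ 0.505 -0.284  0.089]
top blk [219.2 233.8] 319 [0.3886 0.1829 0.1252] [0.359 0.156 0.098] [0.416 0.213 0.143]
scene red [312.8 210.3] 134 [ 0.5074 -0.117   0.0707] [ 0.474 -0.13   0.047] [ 0.536 -0.106  0.085]
scene red [442.8 257.4] 225 [0.6138 0.2944 0.1276] [0.581 0.268 0.111] [0.63  0.32  0.139]
scene blk [268.6 192.5] 118 [ 0.4783 -0.2918  0.0694] [ 0.445 -0.306  0.048] [ 0.509 -0.28   0.084]
scene blk [418.8 201.3] 126 [0.4072 0.1876 0.1284] [0.372 0.16  0.118] [0.423 0.212 0.138]
scene blk [373.8 233.8] 171 [0.5981 0.1067 0.1277] [0.562 0.08  0.108] [0.613 0.13  0.138]
```

View pics/c1.png

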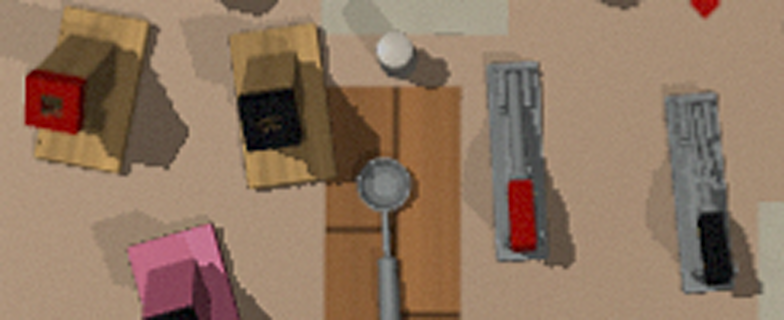

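View pics/c2.png

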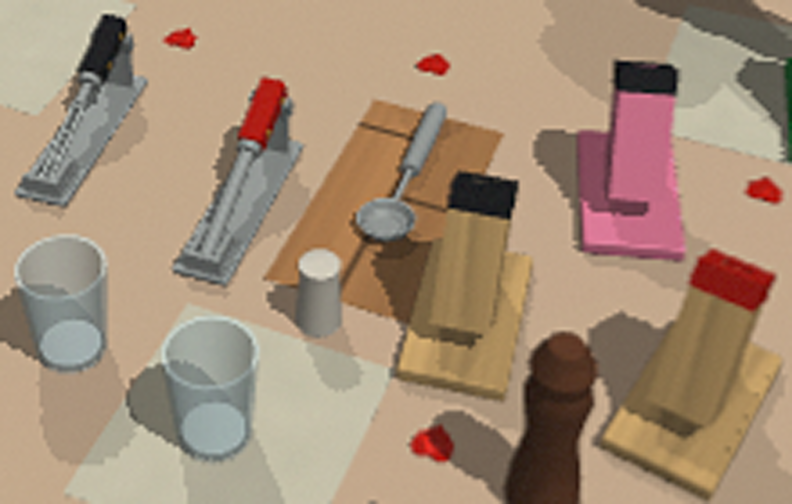

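The crops confirm which wells and tools are the right ones. The handles point toward the robot, and each well's face is tilted toward the robot. Next I fit the poses.

```bash
cat > meas.py <<'E'
from h import *
def near(C,c,r): return (np.hypot(C[...,0]-c[0],C[...,1]-c[1])<r)
D={}
for n in('top','scene'):
    z=np.load(n+'0.npz');P,d=z['p'],z['d'];C=cloud(n,d)
    C[...,2]-=-.0005 if n=='top' else -.001
    hsv=cv2.cvtColor(P,cv2.COLOR_RGB2HSV);h,s,v=[hsv[...,i].astype(int) for i in range(3)]
    D[n]=C,((h<8)|(h>172))&(s>150)&(v>60),v<55,P
if __name__=='__main__':
  for nm,fc,k in(('red',(.625,.285),1),('black',(.61,.1),2)):
    for n in D:
        C=D[n][0]; m=near(C,fc,.11)&(abs(C[...,2]-.015)<.004)
        n_,l,st,ce=cv2.connectedComponentsWithStats(m.astype(np.uint8)); i=1+st[1:,4].argmax()
        r=cv2.minAreaRect((C[l==i][:,:2]*1000).astype(np.float32)); print(nm,n,'foot',r)
  for nm,g,k in(('steel',(.50,-.12),1),('fork',(.47,-.295),2)):
    for n in D:
        C=D[n][0]; m=near(C,g,.06)&D[n][k]&(C[...,2]>.04); q=C[m]; c=q.mean(0)
        u=np.linalg.svd(q-c)[2][0]; u*=np.sign(u[2])
        r=cv2.minAreaRect((q[:,:2]*1000).astype(np.float32))
        print(nm,n,'handle',m.sum(),c.round(4),'axis',u.round(3),'elev',np.degrees(np.arcsin(u[2])).round(1),r)
        m=near(C,(g[0]+.04,g[1]+.005),.13)&(C[...,2]>.003)&(C[...,2]<.011)
        n_,l,st,ce=cv2.connectedComponentsWithStats(m.astype(np.uint8)); q=C[m]
        print('   plate',m.sum(),cv2.minAreaRect((q[:,:2]*1000).astype(np.float32)))
E
python3 meas.py
```

```text
red top foot ((622.5933227539062, 289.14276123046875), (84.06096649169922, 147.66943359375), 78.97223663330078)
red scene foot ((626.5208740234375, 289.42120361328125), (87.08609771728516, 153.5084228515625), 79.54698181152344)
black top foot ((608.1163330078125, 105.74514770507812), (150.74034118652344, 85.82782745361328), 7.864643573760986)
black scene foot ((611.8172607421875, 106.7344970703125), (154.23919677734375, 84.62313079833984), 7.751603126525879)
steel top handle 170 [ 0.501  -0.1208  0.074 ] axis [-0.959 -0.048  0.278] elev 16.1 ((501.06475830078125, -121.43244934082031), (64.91060638427734, 22.978784561157227), 0.6219297647476196)
   plate 1316 ((539.4371337890625, -114.48526000976562), (254.98934936523438, 255.89990234375), 62.305686950683594)
steel scene handle 139 [ 0.5079 -0.1174  0.0715] axis [-0.942 -0.034  0.333] elev 19.4 ((506.6698913574219, -118.80776977539062), (65.42912292480469, 25.089691162109375), 2.8473246097564697)
   plate 653 ((540.9878540039062, -114.50733947753906), (245.5103302001953, 253.61033630371094), 56.17429733276367)
fork top handle 188 [ 0.4711 -0.2962  0.0728] axis [-0.954 -0.083  0.288] elev 16.8 ((472.16534423828125, -297.2922668457031), (65.20244598388672, 24.817119598388672), 3.0887844562530518)
   plate 1217 ((507.64703369140625, -289.4102783203125), (247.7876739501953, 255.6094207763672), 3.593101978302002)
fork scene handle 119 [ 0.4783 -0.2917  0.0702] axis [-0.938 -0.091  0.334] elev 19.5 ((476.8492736816406, -294.058349609375), (63.470699310302734, 21.87388801574707), 5.421390533447266)
   plate 484 ((512.83447265625, -292.36004638671875), (243.7474822998047, 247.7537384033203), 15.754819869995117)
```

```bash
cat > meas2.py <<'E'
from meas import *
for nm,fc,yaw in(('red',(.595,.295),-10.7),('black',(.580,.102),7.8)):
    Rw=R.from_euler('ZY',[yaw,-30],degrees=True).as_matrix()  # z col = bore out
    for n in D:
        C,rd,bk,P=D[n]; c=np.array([*fc,.125]); q=(C-c)@Rw
        m=(abs(q[...,2])<.006)&(abs(q[...,0])<.032)&(abs(q[...,1])<.032)&(rd if nm=='red' else bk)
        zz=np.median(q[m][:,2]); r=cv2.minAreaRect((q[m][:,:2]*1000).astype(np.float32))
        print(nm,n,m.sum(),'z',zz.round(4),np.round(np.percentile(q[m][:,:2],[1,99],axis=0),4).tolist(),r, (c+Rw@[r[0][0]/1000,r[0][1]/1000,zz]).round(4))
for nm,g in(('steel',(.54,-.115)),('fork',(.51,-.29))):
    for n in D:
        C,rd,bk,P=D[n]; hsv=cv2.cvtColor(P,cv2.COLOR_RGB2HSV)
        m=near(C,g,.13)&(C[...,2]>.003)&(C[...,2]<.1)&((hsv[...,1]<60)|rd|bk)
        m=cv2.morphologyEx(m.astype(np.uint8),cv2.MORPH_OPEN,np.ones((3,3)))
        k,l,st,ce=cv2.connectedComponentsWithStats(m); i=1+st[1:,4].argmax(); q=C[(l==i)&(C[...,2]<.011)]
        print(nm,n,'plate',cv2.minAreaRect((q[:,:2]*1000).astype(np.float32)))
E
python3 meas2.py
```

```text
red top 222 z 0.0007 [[-0.0239, -0.0249], [0.0252, 0.0223]] ((-0.3798065185546875, -1.057729721069336), (50.52244567871094, 49.410911560058594), 2.5157885551452637) [0.5941 0.2941 0.1254]
red scene 130 z 0.0002 [[-0.0192, -0.0213], [0.0295, 0.0252]] ((4.461950302124023, 1.838277816772461), (50.888797760009766, 47.215057373046875), 2.4245312213897705) [0.5991 0.2961 0.1274]
black top 259 z 0.001 [[-0.0245, -0.0239], [0.0237, 0.0236]] ((-0.2769660949707031, -0.11262702941894531), (48.79608154296875, 50.27031707763672), 88.41848754882812) [0.5793 0.1018 0.1257]
black scene 90 z 0.0004 [[-0.0169, -0.02], [0.0275, 0.0243]] ((5.124067306518555, 2.229879379272461), (44.17044448852539, 45.216007232666016), 1.5935580730438232) [0.5839 0.1048 0.1279]
steel top plate ((558.57763671875, -117.97625732421875), (183.5167236328125, 48.40840148925781), 3.7975242137908936)
steel scene plate ((560.3923950195312, -116.64923095703125), (192.03382873535156, 50.58881759643555), 2.6580333709716797)
fork top plate ((526.9747314453125, -291.67236328125), (188.79884338378906, 48.222869873046875), 5.467429161071777)
fork scene plate ((509.4391174316406, -296.0404052734375), (233.5723419189453, 68.69940948486328), 14.325457572937012)
```

```bash
cat > mv.py <<'E'
from h import *
# pose from heading yaw, pitch f (deg forward of straight down), grasp point g
def pose(yaw,f,g):
    y,f=np.radians([yaw,f]); a=np.array([np.sin(f)*np.cos(y),np.sin(f)*np.sin(y),-np.cos(f)]); Y=np.array([-np.sin(y),np.cos(y),0])
    return np.array(g)+.019*a, np.column_stack([np.cross(Y,a),Y,a])
def inc(p,Rt,p0=None,R0=None):
    o=monitor.get_obs()
    if p0 is None: p0,R0=o['eef_pos'],R.from_quat(o['tool_rot']).as_matrix()
    t=R0.T@(p-p0)*100; w=R.from_matrix(R0.T@Rt).as_rotvec()
    print('d',t.round(2),'w',w.round(3),'rows>=',max(np.linalg.norm(t)/5,np.degrees(np.linalg.norm(w))/8.59).round(1)); return p,Rt
S=np.array([.515,-.1183,.0585]); SY=3.0
F=np.array([.486,-.2927,.0585]); FY=5.5
RW=np.array([.596,.295,.125]); RY=-10.7
BW=np.array([.5815,.103,.125]); BY=7.8
def bore(yaw): return R.from_euler('ZY',[yaw,-30],degrees=True).as_matrix()[:,2]
E
python3 - <<'E'
from mv import *
a=pose(SY,35,S)[1][:,2]
inc(*pose(SY,35,S-.1*a))
E
```

```text
d [-47.98 -43.62   8.22] w [-0.135 -0.602 -0.421] rows>= 13.1
```

Request:
arm_command(increments=[{"dx": -4,"dy": -3.8,"dz": -1,"grip": 8.5},{"dx": -8,"dy": -7.5,"dz": -2},{"dx": -12,"dy": -11,"dz": -2},{"dx": -16,"dy": -15,"dz": -2},{"dx": -20,"dy": -18.7,"dz": -2},{"dx": -24,"dy": -22,"dz": -2},{"dx": -28,"dy": -26,"dz": -2},{"dx": -32,"dy": -29.5,"dz": -2},{"dx": -36,"dy": -33,"dz": -2},{"dx": -40,"dy": -36.5,"dz": -2,"wx": -0.03,"wy": -0.13,"wz": -0.1}])

```text
validation failed for argument at $.in...
```

```bash
python3 - <<'E'
from mv import *
a=pose(SY,35,S)[1][:,2]
inc(*pose(SY,35,S-.08*a));print(monitor.get_obs()['eef_pos'])
E
```

```text
d [-49.02 -43.13   9.85] w [-0.135 -0.602 -0.421] rows>= 13.2
[0.18650975 0.46323143 0.20616874]
```

Request:
arm_command(increments=[{"dx": -40,"dy": -36.5,"dz": -2,"wx": 0,"wy": 0,"wz": 0,"grip": 8.5},{"dx": -40,"dy": -36.5,"dz": -2,"wx": 0,"wy": 0,"wz": 0,"grip": 8.5},{"dx": -40,"dy": -36.5,"dz": -2,"wx": 0,"wy": 0,"wz": 0,"grip": 8.5},{"dx": -40,"dy": -36.5,"dz": -2,"wx": 0,"wy": 0,"wz": 0,"grip": 8.5},{"dx": -40,"dy": -36.5,"dz": -2,"wx": -0.1,"wy": -0.4,"wz": -0.3,"grip": 8.5},{"dx": -40,"dy": -36.5,"dz": -2,"wx": -0.1,"wy": -0.4,"wz": -0.3,"grip": 8.5},{"dx": -40,"dy": -36.5,"dz": -2,"wx": -0.1,"wy": -0.4,"wz": -0.3,"grip": 8.5},{"dx": -40,"dy": -36.5,"dz": -2,"wx": -0.1,"wy": -0.4,"wz": -0.3,"grip": 8.5},{"dx": -40,"dy": -36.5,"dz": -2,"wx": -0.1,"wy": -0.4,"wz": -0.3,"grip": 8.5},{"dx": -40,"dy": -36.5,"dz": -2,"wx": -0.1,"wy": -0.4,"wz": -0.3,"grip": 8.5}])

```text
clock: 1.1
eef_pos: [0.4028, 0.0121, 0.2259]
tool_rot: [0.038, 0.978, 0.011, 0.205]
ft_force: [0.9, 1.2, -0.2]
grip_width: 0.0854
grasp_force: 0.0
```

```bash
python3 - <<'E'
from mv import *
a=pose(SY,35,S)[1][:,2]
inc(*pose(SY,35,S-.08*a));print(monitor.get_obs()['eef_pos'])
E
```

```text
d [ -3.4  -13.08  13.77] w [-0.027 -0.197 -0.125] rows>= 3.9
[0.40280909 0.01206371 0.2258944 ]
```

Request:
arm_command(increments=[{"dx": -3.4,"dy": -13.1,"dz": 13.8,"wx": -0.03,"wy": -0.2,"wz": -0.125,"grip": 8.5},{"dx": -3.4,"dy": -13.1,"dz": 13.8,"wx": -0.03,"wy": -0.2,"wz": -0.125,"grip": 8.5},{"dx": -3.4,"dy": -13.1,"dz": 13.8,"wx": -0.03,"wy": -0.2,"wz": -0.125,"grip": 8.5},{"dx": -3.4,"dy": -13.1,"dz": 13.8,"wx": -0.03,"wy": -0.2,"wz": -0.125,"grip": 8.5},{"dx": -3.4,"dy": -13.1,"dz": 13.8,"wx": -0.03,"wy": -0.2,"wz": -0.125,"grip": 8.5},{"dx": -3.4,"dy": -13.1,"dz": 13.8,"wx": -0.03,"wy": -0.2,"wz": -0.125,"grip": 8.5},{"dx": -3.4,"dy": -13.1,"dz": 13.8,"wx": -0.03,"wy": -0.2,"wz": -0.125,"grip": 8.5}])

```text
clock: 1.8
eef_pos: [0.48, -0.1184, 0.108]
tool_rot: [-0.025, 0.953, 0.009, 0.301]
ft_force: [-0.1, 0.4, -0.1]
grip_width: 0.0851
grasp_force: 0.0
```

```bash
python3 - <<'E'
from mv import *
inc(*pose(SY,35,S)); o=monitor.get_obs();print(o['eef_pos'],o['joint_pos'].round(2))
p,d=viewer.camera('scene'); cv2.imwrite('pics/s1.png',cv2.resize(p[120:270,230:430,::-1],None,fx=4,fy=4,interpolation=cv2.INTER_CUBIC))
E
```

```text
d [-0.01 -0.19  7.96] w [ 0.002  0.001 -0.001] rows>= 1.6
[ 0.48002672 -0.11838324  0.10798392] [-0.42 -0.03 -0.82  0.23  0.26 -0.39]
```

View pics/s1.png

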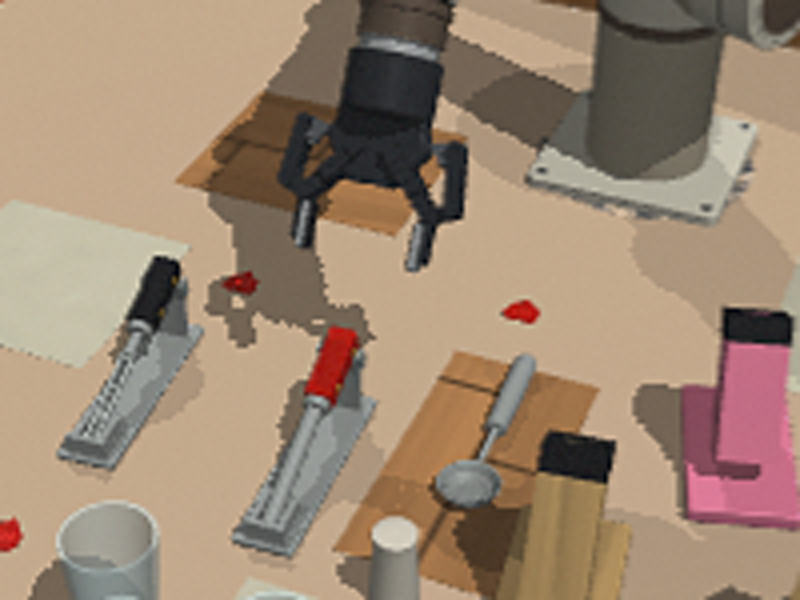

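The open gripper stands behind the red steel, with fingertips at about (300,240) and (415,265) in the crop, centred on the handle. I'll advance 8 cm along the approach.

Request:
arm_command(increments=[{"dx": 0,"dy": -0.1,"dz": 3,"wx": 0,"wy": 0,"wz": 0,"grip": 8.5},{"dx": 0,"dy": -0.1,"dz": 5,"wx": 0,"wy": 0,"wz": 0,"grip": 8.5},{"dx": 0,"dy": -0.1,"dz": 6.5,"wx": 0,"wy": 0,"wz": 0,"grip": 8.5},{"dx": 0,"dy": -0.1,"dz": 8,"wx": 0,"wy": 0,"wz": 0,"grip": 8.5},{"dx": 0,"dy": -0.1,"dz": 8,"wx": 0,"wy": 0,"wz": 0,"grip": 8.5},{"dx": 0,"dy": -0.1,"dz": 8,"wx": 0,"wy": 0,"wz": 0,"grip": 8.5}])

```text
clock: 2.45
eef_pos: [0.5266, -0.1164, 0.0438]
tool_rot: [-0.026, 0.953, 0.009, 0.302]
ft_force: [0.2, 0.5, 0.1]
grip_width: 0.0847
grasp_force: 0.0
```

```bash
python3 - <<'E'
from mv import *
o=monitor.get_obs();print(o['eef_pos'],o['ft_force'])
p,d=viewer.camera('scene'); p2,_=viewer.camera('top')
a=cv2.resize(p[150:250,250:390,::-1],None,fx=4,fy=4,interpolation=cv2.INTER_CUBIC)
b=cv2.resize(p2[130:230,300:350,::-1],None,fx=4,fy=4,interpolation=cv2.INTER_CUBIC)
cv2.imwrite('pics/s2.png',np.hstack([a,b]))
E
```

```text
[ 0.52662213 -0.11635176  0.0437528 ] [0.17799553 0.48100644 0.07035577]
```

View pics/s2.png

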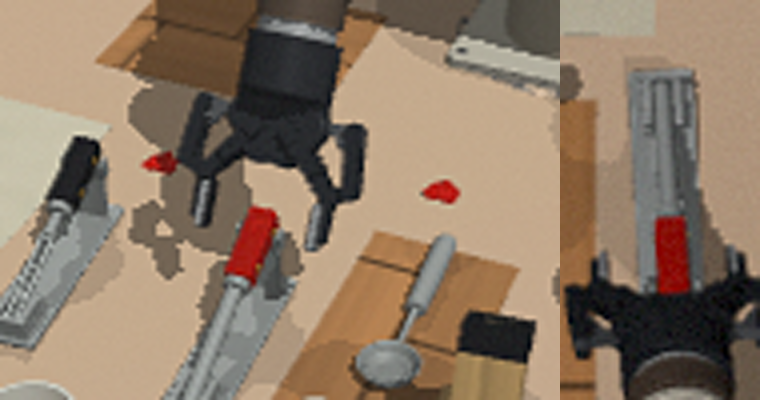

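```bash
python3 - <<'E'
from mv import *
o=monitor.get_obs();Rr=R.from_quat(o['tool_rot']).as_matrix();t=o['eef_pos']-.013*Rr[:,2]
y=Rr[:,1]*.05
for n,(u0,v0,off) in dict(scene=(250,150,0),top=(300,130,560)).items():
    q=proj(n,[o['eef_pos'],t,t+y,t-y,S]); print(n,((q-[u0,v0])*4+[off,0]).round(0).tolist())
E
```

```text
scene [[242.0, 282.0], [245.0, 266.0], [305.0, 280.0], [187.0, 252.0], [246.0, 258.0]]
top [[665.0, 227.0], [666.0, 236.0], [598.0, 239.0], [734.0, 232.0], [667.0, 241.0]]
```

```bash
python3 - <<'E'
from mv import *
o=monitor.get_obs();Rr=R.from_quat(o['tool_rot']).as_matrix()
print(o['eef_pos'],o['joint_pos'].round(3),o['joint_vel'].round(3))
for n in('scene','top'):
    p,d=viewer.camera(n);C=cloud(n,d);q=(C-o['eef_pos'])@Rr
    m=(abs(q[...,0])<.02)&(abs(q[...,1])>.03)&(abs(q[...,1])<.07)&(q[...,2]<.03)&(q[...,2]>-.12)&(C[...,2]>.015)
    for s in(1,-1):
        k=q[m&(q[...,1]*s>0)]; print(n,s,len(k),np.percentile(k[:,2],[50,90,97,100]).round(4),k[k[:,2]>np.percentile(k[:,2],80)].mean(0).round(4))
E
```

```text
[ 0.52659659 -0.11699977  0.04385639] [-0.361  0.189 -0.826 -0.017  0.235 -0.344] [-0.008  0.005 -0.001 -0.005 -0.    -0.001]
scene 1 178 [-0.0862 -0.05   -0.0419 -0.0375] [-0.0061  0.0512 -0.0496]
scene -1 195 [-0.0857 -0.0482 -0.0407 -0.0371] [-0.0049 -0.0448 -0.0483]
top 1 150 [-0.0921 -0.0607 -0.05   -0.0428] [-0.0079  0.049  -0.0609]
top -1 147 [-0.0914 -0.0606 -0.0503 -0.0448] [-0.0076 -0.0475 -0.0607]
```

The visible fingertips look farther back than expected. I'll half-close, clear of the handle, and measure again.

Request:
arm_command(increments=[{"dx": 0,"dy": 0,"dz": 0,"wx": 0,"wy": 0,"wz": 0,"grip": 4.8},{"dx": 0,"dy": 0,"dz": 0,"wx": 0,"wy": 0,"wz": 0,"grip": 4.8},{"dx": 0,"dy": 0,"dz": 0,"wx": 0,"wy": 0,"wz": 0,"grip": 4.8},{"dx": 0,"dy": 0,"dz": 0,"wx": 0,"wy": 0,"wz": 0,"grip": 4.8}])

```text
clock: 3.05
eef_pos: [0.5261, -0.1175, 0.0421]
tool_rot: [-0.025, 0.953, 0.009, 0.301]
ft_force: [0.3, 0.4, -0.2]
grip_width: 0.0482
grasp_force: 0.0
```

```bash
cat > tip.py <<'E'
from mv import *
o=monitor.get_obs();Rr=R.from_quat(o['tool_rot']).as_matrix();print(o['eef_pos'],o['grip_width'])
for n in('scene','top'):
    p,d=viewer.camera(n);C=cloud(n,d);q=(C-o['eef_pos'])@Rr
    m=(abs(q[...,0])<.02)&(abs(q[...,1])>.018)&(abs(q[...,1])<.07)&(q[...,2]<.03)&(q[...,2]>-.12)&(C[...,2]>.02)
    for s in(1,-1):
        k=q[m&(q[...,1]*s>0)]; print(n,s,len(k),np.percentile(k[:,2],[50,90,97,100]).round(4),k[k[:,2]>np.percentile(k[:,2],80)].mean(0).round(4))
    if n=='scene':
        cv2.imwrite('pics/s3.png',cv2.resize(p[150:250,250:390,::-1],None,fx=5,fy=5,interpolation=cv2.INTER_CUBIC))
E
python3 tip.py
```

```text
[ 0.52608621 -0.11746937  0.04208411] 0.04815416863728488
scene 1 274 [-0.0865 -0.0444 -0.0331 -0.0281] [-0.007   0.0334 -0.0441]
scene -1 241 [-0.0811 -0.0418 -0.0334 -0.0264] [-0.0049 -0.0263 -0.0414]
top 1 172 [-0.0853 -0.0535 -0.0385 -0.0318] [-0.0078  0.0329 -0.0534]
top -1 171 [-0.0843 -0.0471 -0.0357 -0.0313] [-0.0061 -0.0296 -0.0482]
```

View pics/s3.png

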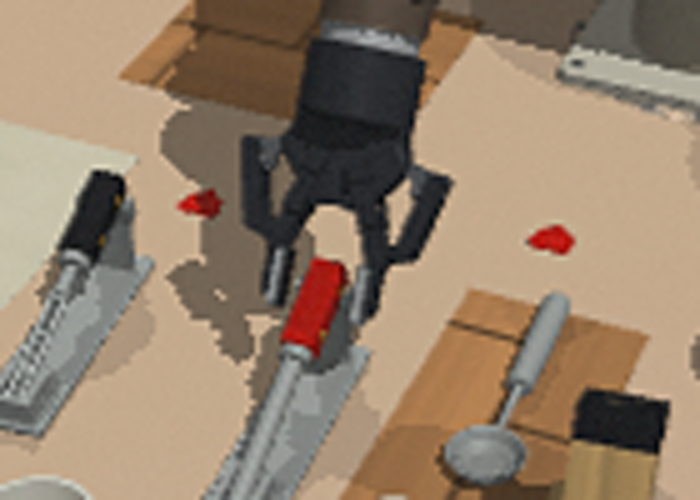

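```bash
python3 - <<'E'
from mv import *
o=monitor.get_obs();Rr=R.from_quat(o['tool_rot']).as_matrix()
for n in('scene','top'):
    p,d=viewer.camera(n);C=cloud(n,d);q=(C-o['eef_pos'])@Rr;v=p.max(-1)
    m=(abs(q[...,0])<.06)&(abs(q[...,1])<.06)&(q[...,2]<.0)&(q[...,2]>-.25)&(C[...,2]>.03)&(p[...,0].astype(int)-p[...,1]<60)
    k=q[m];v=v[m]
    for lo in np.arange(-.2,-.02,.01):
        b=(k[:,2]>=lo)&(k[:,2]<lo+.01)
        if b.sum()>3: print(n,lo.round(2),b.sum(),k[b].min(0)[:2].round(3),k[b].max(0)[:2].round(3),'|y|<.015:',(abs(k[b][:,1])<.015).sum(),np.median(v[b]))
E
```

```text
scene -0.2 71 [-0.039 -0.032] [0.008 0.037] |y|<.015: 27 47.0
scene -0.19 78 [-0.04 -0.03] [0.006 0.039] |y|<.015: 30 46.0
scene -0.18 79 [-0.039 -0.031] [0.001 0.04 ] |y|<.015: 30 45.0
scene -0.17 80 [-0.041 -0.028] [0.003 0.04 ] |y|<.015: 32 45.0
scene -0.16 78 [-0.042 -0.03 ] [0.005 0.04 ] |y|<.015: 31 39.5
scene -0.15 76 [-0.018 -0.035] [-0.001  0.04 ] |y|<.015: 28 32.0
scene -0.14 91 [-0.025 -0.051] [0.007 0.05 ] |y|<.015: 29 44.0
scene -0.13 114 [-0.022 -0.06 ] [0.007 0.06 ] |y|<.015: 30 46.0
scene -0.12 100 [-0.023 -0.058] [0.004 0.06 ] |y|<.015: 29 44.0
scene -0.11 84 [-0.021 -0.06 ] [0.014 0.059] |y|<.015: 31 44.0
scene -0.1 80 [-0.021 -0.059] [0.017 0.059] |y|<.015: 11 44.0
scene -0.09 79 [-0.018 -0.057] [0.013 0.059] |y|<.015: 0 44.0
scene -0.08 72 [-0.016 -0.054] [0.01  0.058] |y|<.015: 0 44.0
scene -0.07 39 [-0.014 -0.036] [0.017 0.043] |y|<.015: 1 47.0
scene -0.06 37 [-0.015 -0.035] [0.028 0.04 ] |y|<.015: 2 70.0
scene -0.05 47 [-0.017 -0.036] [0.028 0.04 ] |y|<.015: 6 69.0
scene -0.04 41 [-0.016 -0.035] [0.027 0.039] |y|<.015: 7 72.0
scene -0.03 18 [-0.012 -0.027] [0.0
[... 362 characters left out ...]
039] [0.005 0.04 ] |y|<.015: 0 26.0
top -0.14 76 [-0.019 -0.059] [0.008 0.06 ] |y|<.015: 3 49.0
top -0.13 88 [-0.02  -0.059] [0.012 0.06 ] |y|<.015: 11 28.0
top -0.12 57 [-0.019 -0.06 ] [-0.001  0.058] |y|<.015: 9 27.0
top -0.11 48 [-0.018 -0.059] [-0.001  0.058] |y|<.015: 14 27.0
top -0.1 60 [-0.018 -0.057] [0.011 0.058] |y|<.015: 2 25.0
top -0.09 75 [-0.013 -0.054] [0.013 0.058] |y|<.015: 0 24.0
top -0.08 57 [-0.014 -0.055] [0.016 0.055] |y|<.015: 0 27.0
top -0.07 10 [-0.013 -0.039] [0.014 0.038] |y|<.015: 1 65.0
top -0.06 23 [-0.011 -0.037] [0.015 0.038] |y|<.015: 3 78.0
top -0.05 26 [-0.011 -0.035] [0.022 0.038] |y|<.015: 7 70.5
top -0.04 24 [-0.011 -0.035] [0.028 0.038] |y|<.015: 6 69.0
```

```bash
python3 - <<'E'
from mv import *
Rr=R.from_quat([.1902,.98174,-.00095,-.0002]).as_matrix();e=np.array([.1865,.4632,.2062])
for n in('scene','top'):
    C=cloud(n,np.load(n+'0.npz')['d']);q=(C-e)@Rr
    m=(abs(q[...,0])<.045)&(abs(q[...,1])<.075)&(q[...,2]<.03)&(q[...,2]>-.14);k=q[m]
    print(n,np.percentile(k[:,2],[90,98,100]).round(3))
    for lo in np.arange(-.14,-.0,.02):
        b=k[(k[:,2]>=lo)&(k[:,2]<lo+.02)]
        if len(b)>3: print(lo.round(2),len(b),b.min(0)[:2].round(3),b.max(0)[:2].round(3))
E
```

```text
scene [-0.064 -0.045 -0.036]
-0.14 387 [-0.024 -0.066] [0.014 0.071]
-0.12 291 [-0.022 -0.07 ] [0.017 0.074]
-0.1 202 [-0.021 -0.072] [0.015 0.075]
-0.08 87 [-0.015 -0.057] [0.013 0.06 ]
-0.06 79 [-0.014 -0.054] [0.014 0.059]
-0.04 5 [-0.011 -0.042] [0.004 0.05 ]
top [-0.066 -0.044 -0.036]
-0.14 189 [-0.018 -0.073] [0.015 0.069]
-0.12 141 [-0.017 -0.075] [0.013 0.072]
-0.1 144 [-0.015 -0.074] [0.015 0.074]
-0.08 32 [-0.011 -0.056] [-0.002  0.066]
-0.06 44 [-0.01  -0.057] [0.007 0.055]
```

All parts of the gripper sit about 23 mm behind the reported TCP in both orientations, so the real grasp point is about 43 mm behind it. I'll use that as the offset.

```bash
sed -i 's/+.019\*a/+.043*a/' mv.py; python3 - <<'E'
from mv import *
inc(*pose(SY,35,S))
E
```

```text
d [-0.03 -0.04  2.31] w [ 0.002  0.001 -0.001] rows>= 0.5
```

Request:
arm_command(increments=[{"dx": 0,"dy": 0,"dz": 0.8,"wx": 0,"wy": 0,"wz": 0,"grip": 5.5},{"dx": 0,"dy": 0,"dz": 1.6,"wx": 0,"wy": 0,"wz": 0,"grip": 5.5},{"dx": 0,"dy": 0,"dz": 2.3,"wx": 0,"wy": 0,"wz": 0,"grip": 5.5},{"dx": 0,"dy": 0,"dz": 2.3,"wx": 0,"wy": 0,"wz": 0,"grip": 5.5},{"dx": 0,"dy": 0,"dz": 2.3,"wx": 0,"wy": 0,"wz": 0,"grip": 3},{"dx": 0,"dy": 0,"dz": 2.3,"wx": 0,"wy": 0,"wz": 0,"grip": 1},{"dx": 0,"dy": 0,"dz": 2.3,"wx": 0,"wy": 0,"wz": 0,"grip": 1},{"dx": 0,"dy": 0,"dz": 2.3,"wx": 0,"wy": 0,"wz": 0,"grip": 1},{"dx": 0,"dy": 0,"dz": 2.3,"wx": 0,"wy": 0,"wz": 0,"grip": 1}])

```text
clock: 4.15
eef_pos: [0.5392, -0.1177, 0.0234]
tool_rot: [-0.024, 0.953, 0.008, 0.301]
ft_force: [-1.0, -5.9, -0.5]
grip_width: 0.0233
grasp_force: 58.8
```

Request:
arm_command(increments=[{"dx": 0.1,"dy": 0,"dz": -0.7,"wx": 0,"wy": 0,"wz": 0,"grip": 1},{"dx": 0.25,"dy": 0,"dz": -1.4,"wx": 0,"wy": 0,"wz": 0,"grip": 1},{"dx": 0.2,"dy": 0,"dz": -3,"wx": 0,"wy": 0,"wz": 0,"grip": 1},{"dx": -0.3,"dy": 0,"dz": -5,"wx": 0,"wy": 0,"wz": 0,"grip": 1},{"dx": -1,"dy": 0,"dz": -7,"wx": 0,"wy": 0,"wz": 0,"grip": 1},{"dx": -2,"dy": 0,"dz": -9,"wx": 0,"wy": 0,"wz": 0,"grip": 1},{"dx": -4,"dy": 0,"dz": -12,"wx": 0,"wy": 0,"wz": 0,"grip": 1},{"dx": -5.5,"dy": 0,"dz": -14,"wx": 0,"wy": 0,"wz": 0,"grip": 1},{"dx": -6.5,"dy": 0,"dz": -16,"wx": 0,"wy": 0,"wz": 0,"grip": 1},{"dx": -6.5,"dy": 0,"dz": -16,"wx": 0,"wy": 0,"wz": 0,"grip": 1}])

```text
clock: 5.15
eef_pos: [0.5026, -0.1189, 0.1956]
tool_rot: [-0.026, 0.952, 0.009, 0.304]
ft_force: [0.8, -0.2, -1.8]
grip_width: 0.0232
grasp_force: 59.6
```

```bash
cat > toolfit.py <<'E'
from mv import *
import sys
# axis of held tool in TCP frame, from handle colour and shaft cloud
def look(kind,tag):
    o=monitor.get_obs();Rr=R.from_quat(o['tool_rot']).as_matrix();out={}
    for n in('scene','top'):
        p,d=viewer.camera(n);np.savez(f'{n}{tag}.npz',p=p,d=d);C=cloud(n,d)
        q=(C-o['eef_pos'])@Rr
        m=(abs(q[...,1])<.013)&(q[...,2]>-.03)&(q[...,2]<.16)&(abs(q[...,0])<.16)&(C[...,2]>.04)
        out[n]=q,m,p
    return o,Rr,out
E
python3 - <<'E'
from toolfit import *
o,Rr,out=look('steel',1); print(o['eef_pos'],o['grip_width'],o['grasp_force'])
for n,(q,m,p) in out.items():
    k=q[m]; c=k.mean(0); u=np.linalg.svd(k-c)[2][0]; u*=np.sign(u[2])
    print(n,m.sum(),c.round(4),u.round(3),'angle',np.degrees(np.arctan2(u[0],u[2])).round(1),'far',k[k[:,2].argmax()].round(4))
inc(*pose(RY,-5,RW+(.135+.03)*bore(RY)))
E
```

```text
[ 0.50256104 -0.11893486  0.19561113] 0.02324926427554118 59.597575664520264
scene 231 [-0.0217  0.0028  0.0323] [ 0.861 -0.02   0.508] angle 59.5 far [ 0.1022 -0.0062  0.1165]
top 206 [-0.044   0.0011  0.0164] [-0.565 -0.002  0.825] angle -34.4 far [-0.0762 -0.0026  0.0651]
d [-4.67 42.82 -0.73] w [0.067 0.695 0.236] rows>= 8.6
```

Request:
arm_command(increments=[{"dx": -4,"dy": 3,"dz": -5,"wx": 0,"wy": 0,"wz": 0,"grip": 1},{"dx": -8,"dy": 12,"dz": -5.6,"wx": 0,"wy": 0,"wz": 0,"grip": 1},{"dx": -8,"dy": 20,"dz": -5.6,"wx": 0,"wy": 0,"wz": 0,"grip": 1},{"dx": -8,"dy": 26,"dz": -5.6,"wx": 0.01,"wy": 0.1,"wz": 0.03,"grip": 1},{"dx": -8,"dy": 32,"dz": -5.6,"wx": 0.02,"wy": 0.24,"wz": 0.08,"grip": 1},{"dx": -8,"dy": 37,"dz": -5.6,"wx": 0.04,"wy": 0.38,"wz": 0.13,"grip": 1},{"dx": -8,"dy": 42.8,"dz": -5.6,"wx": 0.05,"wy": 0.52,"wz": 0.18,"grip": 1},{"dx": -8,"dy": 42.8,"dz": -5.6,"wx": 0.067,"wy": 0.695,"wz": 0.236,"grip": 1},{"dx": -8,"dy": 42.8,"dz": -5.6,"wx": 0.067,"wy": 0.695,"wz": 0.236,"grip": 1},{"dx": -8,"dy": 42.8,"dz": -5.6,"wx": 0.067,"wy": 0.695,"wz": 0.236,"grip": 1}])

```text
clock: 6.25
eef_pos: [0.5114, 0.3148, 0.2772]
tool_rot: [0.092, 0.995, 0.002, -0.048]
ft_force: [0.6, -0.0, -2.4]
grip_width: 0.0233
grasp_force: 60.0
```

```bash
python3 - <<'E'
from toolfit import *
print(monitor.get_obs()['joint_pos'].round(2))
inc(*pose(RY,-5,RW+(.135+.03)*bore(RY)))
E
```

```text
[0.52 0.52 0.58 1.72 0.06 0.7 ]
d [-0.56 -0.34  5.19] w [-0.006 -0.009  0.002] rows>= 1.0
```

Request:
arm_command(increments=[{"dx": -0.6,"dy": -0.3,"dz": 2.5,"wx": 0,"wy": 0,"wz": 0,"grip": 1},{"dx": -0.6,"dy": -0.3,"dz": 5.2,"wx": 0,"wy": 0,"wz": 0,"grip": 1},{"dx": -0.6,"dy": -0.3,"dz": 5.2,"wx": 0,"wy": 0,"wz": 0,"grip": 1},{"dx": -0.6,"dy": -0.3,"dz": 5.2,"wx": 0,"wy": 0,"wz": 0,"grip": 1},{"dx": -0.6,"dy": -0.3,"dz": 5.2,"wx": 0,"wy": 0,"wz": 0,"grip": 1}])

```text
clock: 6.75
eef_pos: [0.5129, 0.307, 0.2328]
tool_rot: [0.094, 0.995, 0.004, -0.043]
ft_force: [0.2, 0.2, -1.0]
grip_width: 0.0231
grasp_force: 59.9
```

```bash
cat > wellview.py <<'E'
from mv import *
# cloud in the well frame: rod centreline per slice and collar face extents, per camera
def wellview(W,yaw,tag,kind):
    Rw=R.from_euler('ZY',[yaw,-30],degrees=True).as_matrix(); o=monitor.get_obs()
    g=o['eef_pos']-.043*R.from_quat(o['tool_rot']).as_matrix()[:,2]
    print('grasp pt in well',((g-W)@Rw*1000).round(1))
    for n in('scene','top'):
        p,d=viewer.camera(n);C=cloud(n,d);C[...,2]+=.0005 if n=='top' else .001
        q=(C-W)@Rw*1000; np.savez(f'{n}{tag}.npz',p=p,d=d)
        hsv=cv2.cvtColor(p,cv2.COLOR_RGB2HSV).astype(int);h,s,v=[hsv[...,i] for i in range(3)]
        col=(((h<8)|(h>172))&(s>150)&(v>50)) if kind=='red' else (v<55)
        f=col&(abs(q[...,2])<6)&(abs(q[...,:2]).max(-1)<34)
        print(n,'face',f.sum(),np.percentile(q[f],[1,99],axis=0).round(1).tolist())
        m=(abs(q[...,0])<20)&(abs(q[...,1])<20)&(q[...,2]>7)&(q[...,2]<120)
        print('  lowest',np.percentile(q[m][:,2],[0,1,3]).round(1))
        for lo in range(10,120,15):
            k=q[m&(q[...,2]>=lo)&(q[...,2]<lo+15)]
            if len(k)>4: print('  ',lo,len(k),'x',np.percentile(k[:,0],[3,50,97]).round(1),'y',np.percentile(k[:,1],[3,50,97]).round(1))
E
python3 - <<'E'
from wellview import *
wellview(RW,RY,'r1','red')
a=np.load('scener1.npz')['p'][190:290,390:490,::-1]; b=np.load('topr1.npz')['p'][120:220,140:240,::-1]
cv2.imwrite('pics/s4.png',np.hstack([cv2.resize(i,None,fx=4,fy=4,interpolation=cv2.INTER_CUBIC) for i in(a,b)]))
E
```

```text
grasp pt in well [  5.9  -3.7 170.6]
scene face 134 [[-18.2, -21.1, -5.8], [27.5, 25.3, 2.8]]
  lowest [36.4 38.5 40.3]
   25 5 x [10.  11.5 12.8] y [-3.3 -0.   4. ]
   40 33 x [ 7.  10.3 14.6] y [-6.9 -0.2  5.2]
   55 34 x [ 6.3 10.8 14. ] y [-7.8 -0.5  5.7]
   70 33 x [ 4.9 10.3 15.8] y [-7.3 -0.4  6. ]
   85 36 x [ 4.8 10.1 15.5] y [-7.   0.1  5.5]
   100 33 x [ 7.1 11.6 14.1] y [-6.7 -0.2  5.4]
   115 13 x [ 6.4 11.9 13.8] y [-6.1  0.2  5.4]
top face 206 [[-24.4, -25.9, -5.2], [23.8, 22.6, 5.8]]
  lowest [ 7.4 35.1 42. ]
   40 16 x [ 5.9 10.4 13.2] y [-10.9  -5.3   1.8]
   55 14 x [ 6.2 10.8 12.8] y [-10.9  -7.    2.4]
   70 20 x [ 5.1 10.7 13.4] y [-10.3  -7.6  -1.2]
   85 17 x [ 1.9 10.  13.4] y [-9.5 -6.1 -0.3]
   100 14 x [ 3.7 10.1 13.5] y [-10.5  -7.2  -0.2]
   115 8 x [ 9.2 11.3 12.6] y [-10.9  -5.2   0. ]
```

View pics/s4.png

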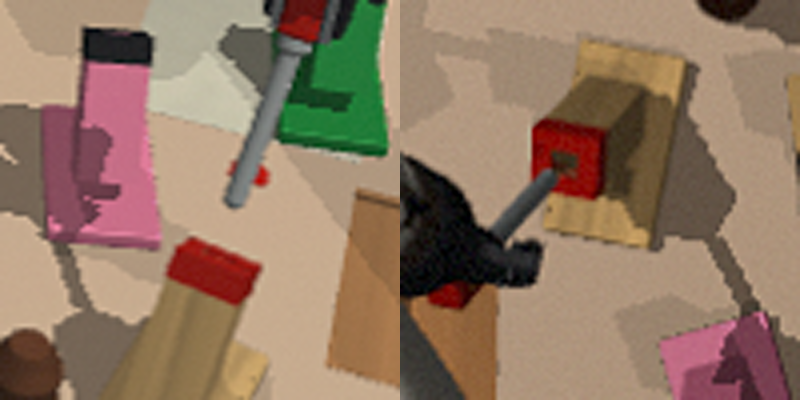

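The rod is parallel to the bore. In the top crop the bore is at (565,163) and the tip at (550,175), which puts it about 6 mm off in +x and 2.5 mm off in -y. I'll check the x offset in the scene view and compute the correction.

```bash
cat >> mv.py <<'E'
def wmove(yaw,dx,dy,dz):  # shift (mm, well frame) -> tool axes (cm)
    Rw=R.from_euler('ZY',[yaw,-30],degrees=True).as_matrix(); Rr=R.from_quat(monitor.get_obs()['tool_rot']).as_matrix()
    print('well',(dx,dy,dz),'-> tool cm',(Rr.T@Rw@np.array([dx,dy,dz])/10).round(2))
E
python3 - <<'E'
from mv import *
Rw=R.from_euler('ZY',[RY,-30],degrees=True).as_matrix()
z=np.load('scener1.npz');C=cloud('scene',z['d']);C[...,2]+=.001;q=(C-RW)@Rw*1000
m=(q[...,2]<-4)&(q[...,2]>-60)&(abs(q[...,1]-2)<15)&(q[...,0]>5)&(q[...,0]<40);print('front face x',np.percentile(q[m][:,0],[10,50,90]))
wmove(RY,-6,2.5,0);wmove(RY,0,0,-10); wmove(RY,-6,2.5,-25)
Rt=pose(RY,-5,RW)[1]; Rr=R.from_quat(monitor.get_obs()['tool_rot']).as_matrix(); print('rot err',R.from_matrix(Rr.T@Rt).as_rotvec().round(3))
E
```

```text
front face x [20.74674752 22.72976841 25.4440231 ]
well (-6, 2.5, 0) -> tool cm [0.49 0.25 0.34]
well (0, 0, -10) -> tool cm [-0.57 -0.    0.82]
well (-6, 2.5, -25) -> tool cm [-0.94  0.25  2.4 ]
rot err [ 0.001  0.003 -0.001]
```

Request:
arm_command(increments=[{"dx": 0.2,"dy": 0.25,"dz": 0.7,"wx": 0,"wy": 0,"wz": 0,"grip": 1},{"dx": -0.3,"dy": 0.25,"dz": 1.3,"wx": 0,"wy": 0,"wz": 0,"grip": 1},{"dx": -0.9,"dy": 0.25,"dz": 2.3,"wx": 0,"wy": 0,"wz": 0,"grip": 1},{"dx": -0.9,"dy": 0.25,"dz": 2.3,"wx": 0,"wy": 0,"wz": 0,"grip": 1},{"dx": -0.9,"dy": 0.25,"dz": 2.3,"wx": 0,"wy": 0,"wz": 0,"grip": 1},{"dx": -0.9,"dy": 0.25,"dz": 2.3,"wx": 0,"wy": 0,"wz": 0,"grip": 1}])

```text
clock: 7.45
eef_pos: [0.5197, 0.3077, 0.2083]
tool_rot: [0.094, 0.995, 0.003, -0.043]
ft_force: [0.0, 0.0, -1.7]
grip_width: 0.0233
grasp_force: 59.9
```

```bash
python3 - <<'E'
from wellview import *
wellview(RW,RY,'r2','red'); print(monitor.get_obs()['ft_force'].round(2))
wmove(RY,0,0,-10);wmove(RY,1,0,0)
a=np.load('scener2.npz')['p'][220:280,410:470,::-1]; b=np.load('topr2.npz')['p'][130:190,150:210,::-1]
cv2.imwrite('pics/s5.png',np.hstack([cv2.resize(i,None,fx=6,fy=6,interpolation=cv2.INTER_CUBIC) for i in(a,b)]))
E
```

```text
grasp pt in well [ -0.7  -1.6 146. ]
scene face 130 [[-18.4, -21.3, -5.6], [27.3, 25.1, 2.4]]
  lowest [11.9 13.6 16.9]
   10 26 x [-0.   3.7  7.9] y [-5.1  1.4  6.9]
   25 34 x [0.4 3.9 7.7] y [-5.4  1.7  7.3]
   40 32 x [-0.4  3.7  8.4] y [-5.1  1.9  7.6]
   55 35 x [-1.1  4.   7.9] y [-5.3  1.5  7.2]
   70 31 x [-0.5  4.3  8.6] y [-4.3  2.1  7.6]
   85 33 x [-0.4  4.   7.7] y [-4.8  1.   7.1]
   100 33 x [-0.1  4.   8.1] y [-4.8  1.9  7.5]
   115 12 x [3.5 5.3 9.4] y [-3.8  2.5  9.2]
top face 201 [[-24.6, -26.0, -5.4], [23.6, 22.7, 5.4]]
  lowest [ 7.7 14.9 17.3]
   10 8 x [-2.5  2.9  4.5] y [-7.9 -6.   0.8]
   25 13 x [-2.2  4.   6.4] y [-8.3 -5.3  1.4]
   40 17 x [-1.9  4.1  8. ] y [-8.4 -4.6  1.4]
   55 14 x [-4.4  3.6  6.8] y [-8.2 -6.4  2.4]
   70 19 x [-2.3  3.9  6.9] y [-9.  -4.2  3.3]
   85 17 x [-3.   4.1  6.8] y [-8.  -4.2  1.8]
   100 16 x [-1.1  3.7  5.8] y [-8.2 -3.8  3.4]
[-1.16 -0.2  -1.84]
well (0, 0, -10) -> tool cm [-0.57  0.    0.82]
well (1, 0, 0) -> tool cm [-0.08  0.   -0.06]
```

View pics/s5.png

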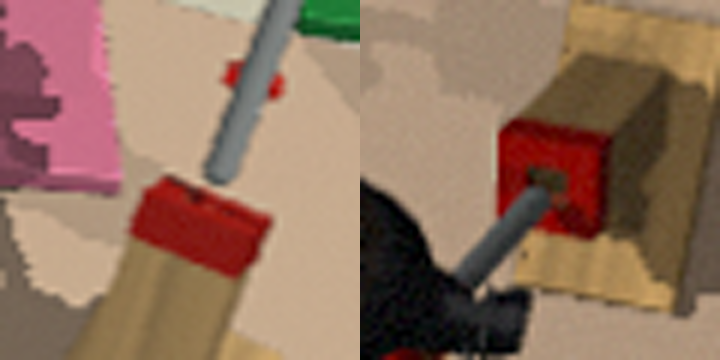

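The tip is about 13 mm above the mouth and nearly centred, with residual of about (-1, -0.5) mm. In the top crop the bore is at (547,178) and the tip at (540,193). I'll start the insertion.

Request:
arm_command(increments=[{"dx": -0.25,"dy": 0.05,"dz": 0.19,"wx": 0,"wy": 0,"wz": 0,"grip": 1},{"dx": -0.42,"dy": 0.05,"dz": 0.43,"wx": 0,"wy": 0,"wz": 0,"grip": 1},{"dx": -0.59,"dy": 0.05,"dz": 0.68,"wx": 0,"wy": 0,"wz": 0,"grip": 1},{"dx": -0.76,"dy": 0.05,"dz": 0.92,"wx": 0,"wy": 0,"wz": 0,"grip": 1},{"dx": -0.93,"dy": 0.05,"dz": 1.17,"wx": 0,"wy": 0,"wz": 0,"grip": 1},{"dx": -1.05,"dy": 0.05,"dz": 1.33,"wx": 0,"wy": 0,"wz": 0,"grip": 1},{"dx": -1.16,"dy": 0.05,"dz": 1.5,"wx": 0,"wy": 0,"wz": 0,"grip": 1},{"dx": -1.16,"dy": 0.05,"dz": 1.5,"wx": 0,"wy": 0,"wz": 0,"grip": 1}])

```text
clock: 8.35
eef_pos: [0.5298, 0.3062, 0.1919]
tool_rot: [0.094, 0.995, 0.003, -0.043]
ft_force: [0.3, 0.5, -2.2]
grip_width: 0.0232
grasp_force: 59.9
```

```bash
cat > st.py <<'E'
from mv import *
import sys
W,yaw=(RW,RY) if sys.argv[1]=='r' else (BW,BY)
o=monitor.get_obs();Rw=R.from_euler('ZY',[yaw,-30],degrees=True).as_matrix();Rr=R.from_quat(o['tool_rot']).as_matrix()
g=o['eef_pos']-.043*Rr[:,2]
print('grasp in well mm',((g-W)@Rw*1000).round(1),'F well',(Rw.T@o['ft_force']).round(1),'T',o['ft_torque'].round(2),'rot err',R.from_matrix(Rr.T@pose(yaw,-5,W)[1]).as_rotvec().round(3),o['clock'])
E
python3 st.py r
```

```text
grasp in well mm [ -0.   -1.2 126.8] F well [-1.   0.6 -2. ] T [-0.02 -0.1   0.03] rot err [-0.002  0.    -0.001] 8.35
```

No contact force, so the tip is in the bore. Continuing.

Request:
arm_command(increments=[{"dx": -0.23,"dy": 0,"dz": 0.33,"wx": 0,"wy": 0,"wz": 0,"grip": 1},{"dx": -0.46,"dy": 0,"dz": 0.66,"wx": 0,"wy": 0,"wz": 0,"grip": 1},{"dx": -0.68,"dy": 0,"dz": 0.98,"wx": 0,"wy": 0,"wz": 0,"grip": 1},{"dx": -0.91,"dy": 0,"dz": 1.31,"wx": 0,"wy": 0,"wz": 0,"grip": 1},{"dx": -1.14,"dy": 0,"dz": 1.64,"wx": 0,"wy": 0,"wz": 0,"grip": 1},{"dx": -1.37,"dy": 0,"dz": 1.97,"wx": 0,"wy": 0,"wz": 0,"grip": 1},{"dx": -1.6,"dy": 0,"dz": 2.3,"wx": 0,"wy": 0,"wz": 0,"grip": 1},{"dx": -1.82,"dy": 0,"dz": 2.62,"wx": 0,"wy": 0,"wz": 0,"grip": 1},{"dx": -2.05,"dy": 0,"dz": 2.95,"wx": 0,"wy": 0,"wz": 0,"grip": 1},{"dx": -2.28,"dy": 0,"dz": 3.28,"wx": 0,"wy": 0,"wz": 0,"grip": 1}])

```text
clock: 9.35
eef_pos: [0.5495, 0.3026, 0.1574]
tool_rot: [0.094, 0.995, 0.003, -0.043]
ft_force: [0.0, 0.2, -1.7]
grip_width: 0.0228
grasp_force: 59.9
```

```bash
python3 st.py r
```

```text
grasp in well mm [ 0.1 -1.2 86.8] F well [-0.9  0.2 -1.5] T [ 0.04 -0.06 -0.01] rot err [-0.001  0.001 -0.001] 9.35
```

Request:
arm_command(increments=[{"dx": -0.17,"dy": 0,"dz": 0.25,"wx": 0,"wy": 0,"wz": 0,"grip": 1},{"dx": -0.34,"dy": 0,"dz": 0.49,"wx": 0,"wy": 0,"wz": 0,"grip": 1},{"dx": -0.51,"dy": 0,"dz": 0.74,"wx": 0,"wy": 0,"wz": 0,"grip": 1},{"dx": -0.57,"dy": 0,"dz": 0.82,"wx": 0,"wy": 0,"wz": 0,"grip": 1},{"dx": -0.57,"dy": 0,"dz": 0.82,"wx": 0,"wy": 0,"wz": 0,"grip": 1}])

```text
clock: 9.85
eef_pos: [0.5542, 0.3016, 0.1488]
tool_rot: [0.094, 0.995, 0.003, -0.043]
ft_force: [0.5, -0.3, -1.7]
grip_width: 0.0231
grasp_force: 59.9
```

Request:
arm_command(increments=[{"dx": -0.06,"dy": 0,"dz": 0.08,"wx": 0,"wy": 0,"wz": 0,"grip": 1},{"dx": -0.11,"dy": 0,"dz": 0.16,"wx": 0,"wy": 0,"wz": 0,"grip": 1},{"dx": -0.14,"dy": 0,"dz": 0.2,"wx": 0,"wy": 0,"wz": 0,"grip": 1}])

```text
clock: 10.15
eef_pos: [0.5554, 0.3014, 0.1469]
tool_rot: [0.094, 0.995, 0.003, -0.043]
ft_force: [0.4, 0.4, -2.5]
grip_width: 0.0234
grasp_force: 59.9
```

Request:
arm_command(increments=[{"dx": -0.06,"dy": 0,"dz": 0.08,"wx": 0,"wy": 0,"wz": 0,"grip": 1},{"dx": -0.11,"dy": 0,"dz": 0.16,"wx": 0,"wy": 0,"wz": 0,"grip": 1},{"dx": -0.14,"dy": 0,"dz": 0.2,"wx": 0,"wy": 0,"wz": 0,"grip": 1}])

```text
clock: 10.45
eef_pos: [0.5566, 0.3012, 0.1447]
tool_rot: [0.094, 0.995, 0.003, -0.043]
ft_force: [-0.1, 0.2, -2.1]
grip_width: 0.0235
grasp_force: 59.9
```

Request:
arm_command(increments=[{"dx": -0.06,"dy": 0,"dz": 0.08,"wx": 0,"wy": 0,"wz": 0,"grip": 1},{"dx": -0.11,"dy": 0,"dz": 0.16,"wx": 0,"wy": 0,"wz": 0,"grip": 1},{"dx": -0.14,"dy": 0,"dz": 0.2,"wx": 0,"wy": 0,"wz": 0,"grip": 1}])

```text
clock: 10.75
eef_pos: [0.5578, 0.3009, 0.1425]
tool_rot: [0.094, 0.995, 0.003, -0.043]
ft_force: [0.2, -0.6, -1.8]
grip_width: 0.0232
grasp_force: 59.9
```

Request:
arm_command(increments=[{"dx": -0.06,"dy": 0,"dz": 0.08,"wx": 0,"wy": 0,"wz": 0,"grip": 1},{"dx": -0.11,"dy": 0,"dz": 0.16,"wx": 0,"wy": 0,"wz": 0,"grip": 1},{"dx": -0.16,"dy": 0,"dz": 0.23,"wx": 0,"wy": 0,"wz": 0,"grip": 1}])

```text
clock: 11.05
eef_pos: [0.5592, 0.3007, 0.1402]
tool_rot: [0.094, 0.995, 0.003, -0.043]
ft_force: [-0.0, 0.2, -0.9]
grip_width: 0.0236
grasp_force: 59.9
```

Request:
arm_command(increments=[{"dx": -0.05,"dy": 0,"dz": 0.07,"wx": 0,"wy": 0,"wz": 0,"grip": 1},{"dx": -0.1,"dy": 0,"dz": 0.14,"wx": 0,"wy": 0,"wz": 0,"grip": 1},{"dx": -0.1,"dy": 0,"dz": 0.14,"wx": 0,"wy": 0,"wz": 0,"grip": 1}])

```text
clock: 11.35
eef_pos: [0.56, 0.3005, 0.1386]
tool_rot: [0.094, 0.995, 0.003, -0.043]
ft_force: [0.3, 0.2, -1.8]
grip_width: 0.0228
grasp_force: 59.9
```

Request:
arm_command(increments=[{"dx": -0.06,"dy": 0,"dz": 0.08,"wx": 0,"wy": 0,"wz": 0,"grip": 1},{"dx": -0.11,"dy": 0,"dz": 0.16,"wx": 0,"wy": 0,"wz": 0,"grip": 1},{"dx": -0.16,"dy": 0,"dz": 0.23,"wx": 0,"wy": 0,"wz": 0,"grip": 1}])

```text
clock: 11.65
eef_pos: [0.5614, 0.3003, 0.1363]
tool_rot: [0.094, 0.995, 0.003, -0.043]
ft_force: [0.1, -0.4, -2.1]
grip_width: 0.0233
grasp_force: 59.9
```

Request:
arm_command(increments=[{"dx": -0.06,"dy": 0,"dz": 0.08,"wx": 0,"wy": 0,"wz": 0,"grip": 1},{"dx": -0.11,"dy": 0,"dz": 0.16,"wx": 0,"wy": 0,"wz": 0,"grip": 1},{"dx": -0.16,"dy": 0,"dz": 0.23,"wx": 0,"wy": 0,"wz": 0,"grip": 1}])

```text
clock: 11.95
eef_pos: [0.5628, 0.3, 0.1338]
tool_rot: [0.094, 0.995, 0.003, -0.043]
ft_force: [0.4, -0.4, -2.0]
grip_width: 0.0236
grasp_force: 59.9
```

Request:
arm_command(increments=[{"dx": -0.06,"dy": 0,"dz": 0.08,"wx": 0,"wy": 0,"wz": 0,"grip": 1},{"dx": -0.11,"dy": 0,"dz": 0.16,"wx": 0,"wy": 0,"wz": 0,"grip": 1},{"dx": -0.16,"dy": 0,"dz": 0.23,"wx": 0,"wy": 0,"wz": 0,"grip": 1}])

```text
clock: 12.25
eef_pos: [0.5642, 0.2997, 0.1314]
tool_rot: [0.094, 0.995, 0.003, -0.043]
ft_force: [-0.4, 0.6, -1.6]
grip_width: 0.0235
grasp_force: 59.9
```

```bash
python3 st.py r
```

```text
grasp in well mm [ 0.  -1.2 56.8] F well [-1.3  0.5 -1.2] T [-0.01 -0.13  0.  ] rot err [-0.001  0.001 -0.001] 12.25
```

Depth is about 78 mm with no contact yet. Continuing.

Request:
arm_command(increments=[{"dx": -0.06,"dy": 0,"dz": 0.08,"wx": 0,"wy": 0,"wz": 0,"grip": 1},{"dx": -0.11,"dy": 0,"dz": 0.16,"wx": 0,"wy": 0,"wz": 0,"grip": 1},{"dx": -0.16,"dy": 0,"dz": 0.23,"wx": 0,"wy": 0,"wz": 0,"grip": 1}])

```text
clock: 12.55
eef_pos: [0.5655, 0.2995, 0.129]
tool_rot: [0.094, 0.995, 0.003, -0.043]
ft_force: [0.1, 0.0, -2.7]
grip_width: 0.023
grasp_force: 59.9
```

Request:
arm_command(increments=[{"dx": -0.06,"dy": 0,"dz": 0.08,"wx": 0,"wy": 0,"wz": 0,"grip": 1},{"dx": -0.11,"dy": 0,"dz": 0.16,"wx": 0,"wy": 0,"wz": 0,"grip": 1},{"dx": -0.16,"dy": 0,"dz": 0.23,"wx": 0,"wy": 0,"wz": 0,"grip": 1}])

```text
clock: 12.85
eef_pos: [0.5669, 0.2992, 0.1265]
tool_rot: [0.094, 0.995, 0.003, -0.043]
ft_force: [-0.2, 0.1, -1.9]
grip_width: 0.0233
grasp_force: 59.9
```

Request:
arm_command(increments=[{"dx": -0.06,"dy": 0,"dz": 0.08,"wx": 0,"wy": 0,"wz": 0,"grip": 1},{"dx": -0.11,"dy": 0,"dz": 0.16,"wx": 0,"wy": 0,"wz": 0,"grip": 1},{"dx": -0.16,"dy": 0,"dz": 0.23,"wx": 0,"wy": 0,"wz": 0,"grip": 1}])

```text
clock: 13.15
eef_pos: [0.5681, 0.299, 0.1243]
tool_rot: [0.094, 0.995, 0.003, -0.043]
ft_force: [-2.2, -0.3, 1.8]
grip_width: 0.0233
grasp_force: 60.2
```

Request:
arm_command(increments=[{"dx": -0.03,"dy": 0,"dz": 0.05,"wx": 0,"wy": 0,"wz": 0,"grip": 1},{"dx": -0.03,"dy": 0,"dz": 0.05,"wx": 0,"wy": 0,"wz": 0,"grip": 1}])

```text
clock: 13.35
eef_pos: [0.5683, 0.299, 0.1243]
tool_rot: [0.094, 0.995, 0.004, -0.043]
ft_force: [-3.0, -0.7, 2.8]
grip_width: 0.023
grasp_force: 60.4
```

```bash
python3 st.py r
```

```text
grasp in well mm [ 0.  -1.2 48.6] F well [-1.1 -1.2  3.8] T [-0.09  0.47 -0.06] rot err [-0.001  0.    -0.001] 13.35
```

The steel stands on the bottom at about 86 mm with roughly 5 N. I'll release and retreat.

Request:
arm_command(increments=[{"dx": 0,"dy": 0,"dz": 0,"wx": 0,"wy": 0,"wz": 0,"grip": 2.8},{"dx": 0,"dy": 0,"dz": 0,"wx": 0,"wy": 0,"wz": 0,"grip": 4},{"dx": 0,"dy": 0,"dz": 0,"wx": 0,"wy": 0,"wz": 0,"grip": 5},{"dx": 0,"dy": 0,"dz": 0,"wx": 0,"wy": 0,"wz": 0,"grip": 5},{"dx": 0,"dy": 0,"dz": -1,"wx": 0,"wy": 0,"wz": 0,"grip": 5.5},{"dx": 0,"dy": 0,"dz": -3,"wx": 0,"wy": 0,"wz": 0,"grip": 5.5},{"dx": 0,"dy": 0,"dz": -6,"wx": 0,"wy": 0,"wz": 0,"grip": 5.5},{"dx": 0,"dy": 0,"dz": -10,"wx": 0,"wy": 0,"wz": 0,"grip": 6},{"dx": 0,"dy": 0,"dz": -13,"wx": 0,"wy": 0,"wz": 0,"grip": 7},{"dx": 0,"dy": 0,"dz": -13,"wx": 0,"wy": 0,"wz": 0,"grip": 8.5}])

```text
clock: 14.35
eef_pos: [0.582, 0.2978, 0.2599]
tool_rot: [0.094, 0.995, 0.006, -0.038]
ft_force: [0.2, -0.9, 0.7]
grip_width: 0.0824
grasp_force: 0.0
```

```bash
python3 - <<'E'
from wellview import *
wellview(RW,RY,'r3','red'); print(monitor.get_obs()['ft_force'].round(2))
a=pose(FY,35,F)[1][:,2]
inc(*pose(FY,35,F-.09*a))
E
```

```text
grasp pt in well [ 7.940e+01 -1.000e-01  1.594e+02]
scene face 113 [[-15.6, -21.0, -5.9], [28.1, 25.1, 2.5]]
  lowest [ 7.   7.9 11.1]
   10 33 x [-3.7  0.8  5.5] y [-4.1  3.8 10.2]
   25 54 x [-3.   3.6  6.9] y [-7.4  3.8 14.4]
   40 60 x [-4.4  3.   6.7] y [-8.3  3.7 14.6]
   55 62 x [-6.5  1.7  5.3] y [-7.3  4.6 14.6]
   70 59 x [-4.9  0.1  2.9] y [-7.7  4.  15. ]
   85 44 x [-13.2  -1.7   3. ] y [-6.8  3.9 14.8]
top face 109 [[-24.0, -25.9, -5.6], [23.8, -0.4, 5.5]]
  lowest [20.2 24.4 37.2]
   25 12 x [-8.7  1.6  4.3] y [-12.   -8.4   9.8]
   40 34 x [-14.7   1.2   3.8] y [-12.3  -5.8  10.6]
   55 35 x [-14.9   0.7   4. ] y [-11.5  -7.    8.7]
   70 37 x [-16.    0.    2.8] y [-12.7  -6.2  11. ]
   85 77 x [-17.8  -7.3   0.1] y [-10.9  -0.7  11.5]
[-0.25 -0.59 -0.01]
d [ -0.48 -60.48  15.75] w [-0.075 -0.69  -0.28 ] rows>= 12.5
```

The steel stands in the red well with its handle out. Now the fork.

Request:
arm_command(increments=[{"dx": 0,"dy": -5,"dz": 0,"wx": 0,"wy": 0,"wz": 0,"grip": 8.5},{"dx": 0,"dy": -10,"dz": 0,"wx": 0,"wy": 0,"wz": 0,"grip": 8.5},{"dx": 0,"dy": -15,"dz": 0,"wx": 0,"wy": 0,"wz": 0,"grip": 8.5},{"dx": 0,"dy": -20,"dz": 0,"wx": -0.01,"wy": -0.1,"wz": -0.04,"grip": 8.5},{"dx": 0,"dy": -25,"dz": 0,"wx": -0.02,"wy": -0.2,"wz": -0.08,"grip": 8.5},{"dx": 0,"dy": -30,"dz": 0,"wx": -0.03,"wy": -0.3,"wz": -0.12,"grip": 8.5},{"dx": 0,"dy": -35,"dz": 0,"wx": -0.04,"wy": -0.4,"wz": -0.16,"grip": 8.5},{"dx": 0,"dy": -40,"dz": 0,"wx": -0.06,"wy": -0.5,"wz": -0.2,"grip": 8.5},{"dx": 0,"dy": -47,"dz": 0,"wx": -0.075,"wy": -0.6,"wz": -0.25,"grip": 8.5},{"dx": 0,"dy": -54,"dz": 0,"wx": -0.075,"wy": -0.69,"wz": -0.28,"grip": 8.5}])

```text
clock: 15.45
eef_pos: [0.4843, -0.1951, 0.2532]
tool_rot: [-0.047, 0.952, 0.013, 0.301]
ft_force: [1.6, -0.6, -1.1]
grip_width: 0.0849
grasp_force: 0.0
```

```bash
python3 - <<'E'
from mv import *
a=pose(FY,35,F)[1][:,2]
inc(*pose(FY,35,F-.08*a)); print(monitor.get_obs()['eef_pos'])
E
```

```text
d [11.83 -9.67 11.81] w [-0.001  0.001  0.003] rows>= 3.9
[ 0.48430276 -0.19513528  0.25320237]
```

Request:
arm_command(increments=[{"dx": 11.8,"dy": -9.7,"dz": 11.8,"wx": 0,"wy": 0,"wz": 0,"grip": 8.5},{"dx": 11.8,"dy": -9.7,"dz": 11.8,"wx": 0,"wy": 0,"wz": 0,"grip": 8.5},{"dx": 11.8,"dy": -9.7,"dz": 11.8,"wx": 0,"wy": 0,"wz": 0,"grip": 8.5},{"dx": 11.8,"dy": -9.7,"dz": 11.8,"wx": 0,"wy": 0,"wz": 0,"grip": 8.5},{"dx": 11.8,"dy": -9.7,"dz": 11.8,"wx": 0,"wy": 0,"wz": 0,"grip": 8.5},{"dx": 11.8,"dy": -9.7,"dz": 11.8,"wx": 0,"wy": 0,"wz": 0,"grip": 8.5},{"dx": 11.8,"dy": -9.7,"dz": 11.8,"wx": 0,"wy": 0,"wz": 0,"grip": 8.5}])

```text
clock: 16.15
eef_pos: [0.467, -0.2935, 0.0911]
tool_rot: [-0.047, 0.953, 0.014, 0.3]
ft_force: [0.1, -0.9, -0.1]
grip_width: 0.085
grasp_force: 0.0
```

```bash
python3 - <<'E'
from mv import *
inc(*pose(FY,35,F)); print(monitor.get_obs()['eef_pos'])
p,d=viewer.camera('scene'); p2,_=viewer.camera('top')
cv2.imwrite('pics/s6.png',np.hstack([cv2.resize(i[...,::-1],None,fx=4,fy=4,interpolation=cv2.INTER_CUBIC) for i in(p[150:250,220:320],p2[150:250,340:440])]))
E
```

```text
d [ 0.3  -0.09  8.06] w [-0.001 -0.002  0.002] rows>= 1.6
[ 0.46704709 -0.29349033  0.09107491]
```

View pics/s6.png

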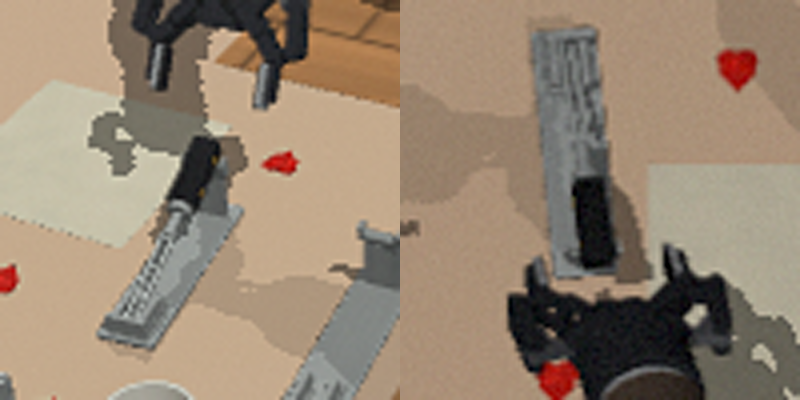

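The gripper is behind the fork handle: handle at (595,225), finger centre at (605,262) in the right half of the crop. I'll advance and grip.

Request:
arm_command(increments=[{"dx": 0.2,"dy": 0,"dz": 3,"wx": 0,"wy": 0,"wz": 0,"grip": 8.5},{"dx": 0.25,"dy": 0,"dz": 5,"wx": 0,"wy": 0,"wz": 0,"grip": 8.5},{"dx": 0.25,"dy": 0,"dz": 6.5,"wx": 0,"wy": 0,"wz": 0,"grip": 8.5},{"dx": 0.25,"dy": 0,"dz": 8,"wx": 0,"wy": 0,"wz": 0,"grip": 7},{"dx": 0.25,"dy": 0,"dz": 8,"wx": 0,"wy": 0,"wz": 0,"grip": 5},{"dx": 0.25,"dy": 0,"dz": 8,"wx": 0,"wy": 0,"wz": 0,"grip": 3},{"dx": 0.25,"dy": 0,"dz": 8,"wx": 0,"wy": 0,"wz": 0,"grip": 1},{"dx": 0.25,"dy": 0,"dz": 8,"wx": 0,"wy": 0,"wz": 0,"grip": 1},{"dx": 0.25,"dy": 0,"dz": 8,"wx": 0,"wy": 0,"wz": 0,"grip": 1},{"dx": 0.25,"dy": 0,"dz": 8,"wx": 0,"wy": 0,"wz": 0,"grip": 1}])

```text
clock: 17.25
eef_pos: [0.5107, -0.2928, 0.0248]
tool_rot: [-0.046, 0.953, 0.011, 0.3]
ft_force: [-1.9, -4.6, 4.7]
grip_width: 0.0234
grasp_force: 61.0
```

Request:
arm_command(increments=[{"dx": 0.1,"dy": 0,"dz": -0.7,"wx": 0,"wy": 0,"wz": 0,"grip": 1},{"dx": 0.25,"dy": 0,"dz": -1.4,"wx": 0,"wy": 0,"wz": 0,"grip": 1},{"dx": 0.2,"dy": 0,"dz": -3,"wx": 0,"wy": 0,"wz": 0,"grip": 1},{"dx": -0.3,"dy": 0,"dz": -5,"wx": 0,"wy": 0,"wz": 0,"grip": 1},{"dx": -1,"dy": 0,"dz": -7,"wx": 0,"wy": 0,"wz": 0,"grip": 1},{"dx": -3,"dy": 0,"dz": -10,"wx": 0,"wy": 0,"wz": 0,"grip": 1},{"dx": -5.5,"dy": 0,"dz": -13,"wx": 0,"wy": 0,"wz": 0,"grip": 1},{"dx": -9,"dy": 0,"dz": -16,"wx": 0,"wy": 0,"wz": 0,"grip": 1},{"dx": -12,"dy": 0,"dz": -19,"wx": 0,"wy": 0,"wz": 0,"grip": 1},{"dx": -12,"dy": 0,"dz": -19,"wx": 0,"wy": 0,"wz": 0,"grip": 1}])

```text
clock: 18.25
eef_pos: [0.5032, -0.2923, 0.2557]
tool_rot: [-0.048, 0.951, 0.01, 0.304]
ft_force: [0.9, -0.8, -0.3]
grip_width: 0.0229
grasp_force: 60.8
```

```bash
python3 - <<'E'
from toolfit import *
o,Rr,out=look('fork',2); print(o['eef_pos'],o['grip_width'],o['grasp_force'],o['ft_force'])
for n,(q,m,p) in out.items():
    k=q[m]; c=k.mean(0); u=np.linalg.svd(k-c)[2][0]; u*=np.sign(u[2])
    print(n,m.sum(),c.round(4),u.round(3),'angle',np.degrees(np.arctan2(u[0],u[2])).round(1),'far',k[k[:,2].argmax()].round(4))
inc(*pose(BY,-5,BW+(.135+.03)*bore(BY)))
E
```

```text
[ 0.50324345 -0.29225388  0.25570561] 0.022922567827188888 60.80646514892578 [ 0.86470744 -0.83387316 -0.30028551]
scene 174 [-0.0168  0.0026  0.0294] [ 0.858 -0.011  0.513] angle 59.1 far [ 0.1587 -0.0011  0.1438]
top 188 [-0.0369  0.0019  0.0177] [-0.532 -0.007  0.847] angle -32.1 far [-0.0701 -0.0046  0.0715]
d [-1.48 37.98  3.73] w [-0.012  0.695 -0.038] rows>= 7.6
```

Request:
arm_command(increments=[{"dx": -2,"dy": 4,"dz": 0,"wx": 0,"wy": 0,"wz": 0,"grip": 1},{"dx": -3.5,"dy": 9,"dz": 0,"wx": 0,"wy": 0,"wz": 0,"grip": 1},{"dx": -3.5,"dy": 14,"dz": 0,"wx": 0,"wy": 0.1,"wz": -0.01,"grip": 1},{"dx": -3.5,"dy": 19,"dz": 0,"wx": 0,"wy": 0.2,"wz": -0.01,"grip": 1},{"dx": -3.5,"dy": 24,"dz": 0,"wx": 0,"wy": 0.32,"wz": -0.02,"grip": 1},{"dx": -3.5,"dy": 29,"dz": 0,"wx": -0.01,"wy": 0.45,"wz": -0.03,"grip": 1},{"dx": -3.5,"dy": 34,"dz": 0,"wx": -0.01,"wy": 0.58,"wz": -0.04,"grip": 1},{"dx": -3.5,"dy": 38,"dz": 0,"wx": -0.01,"wy": 0.695,"wz": -0.04,"grip": 1},{"dx": -3.5,"dy": 38,"dz": 0,"wx": -0.01,"wy": 0.695,"wz": -0.04,"grip": 1},{"dx": -3.5,"dy": 38,"dz": 0,"wx": -0.01,"wy": 0.695,"wz": -0.04,"grip": 1}])

```text
clock: 19.35
eef_pos: [0.4907, 0.0915, 0.2624]
tool_rot: [-0.07, 0.996, -0.004, -0.048]
ft_force: [0.0, -0.4, -2.5]
grip_width: 0.0231
grasp_force: 60.7
```

```bash
python3 - <<'E'
from toolfit import *
inc(*pose(BY,-5,BW+(.135+.03)*bore(BY)))
E
```

```text
d [-0.88 -0.09  3.66] w [-0.002 -0.009  0.003] rows>= 0.8
```

Request:
arm_command(increments=[{"dx": -0.6,"dy": -0.1,"dz": 2,"wx": 0,"wy": -0.01,"wz": 0,"grip": 1},{"dx": -0.9,"dy": -0.1,"dz": 3.7,"wx": 0,"wy": -0.01,"wz": 0,"grip": 1},{"dx": -0.9,"dy": -0.1,"dz": 3.7,"wx": 0,"wy": -0.01,"wz": 0,"grip": 1},{"dx": -0.9,"dy": -0.1,"dz": 3.7,"wx": 0,"wy": -0.01,"wz": 0,"grip": 1},{"dx": -0.9,"dy": -0.1,"dz": 3.7,"wx": 0,"wy": -0.01,"wz": 0,"grip": 1},{"dx": -0.9,"dy": -0.1,"dz": 3.7,"wx": 0,"wy": -0.01,"wz": 0,"grip": 1}])

```text
clock: 19.95
eef_pos: [0.498, 0.0899, 0.2304]
tool_rot: [-0.068, 0.997, -0.003, -0.037]
ft_force: [0.2, -0.6, -2.3]
grip_width: 0.0231
grasp_force: 60.7
```

```bash
python3 - <<'E'
from wellview import *
wellview(BW,BY,'b1','blk')
Rw=R.from_euler('ZY',[BY,-30],degrees=True).as_matrix()
z=np.load('sceneb1.npz');C=cloud('scene',z['d']);C[...,2]+=.001;q=(C-BW)@Rw*1000
m=(q[...,2]<-4)&(q[...,2]>-60)&(abs(q[...,1]-2)<15)&(q[...,0]>5)&(q[...,0]<40);print('front face x',np.percentile(q[m][:,0],[10,50,90]))
m=(q[...,2]<-25)&(q[...,2]>-70)&(abs(q[...,1]-2)<32)&(q[...,0]>12)&(q[...,0]<40);print('front face y',np.percentile(q[m][:,1],[1,50,99]))
wmove(BY,1,0,0);wmove(BY,0,0,-10)
E
python3 st.py b
```

```text
grasp pt in well [  3.7  -1.5 169. ]
scene face 95 [[-18.7, -20.9, -5.2], [25.9, 23.5, 2.4]]
  lowest [33.3 34.7 36.2]
   25 10 x [ 4.5  6.5 10.1] y [-5.7 -0.4  5.8]
   40 19 x [ 3.2  5.6 10.7] y [-6.9  1.7  5.9]
   55 20 x [2.8 6.5 7.7] y [-7.  -2.9  6.1]
   70 19 x [1.7 5.1 9. ] y [-7.2 -2.8  5.7]
   85 23 x [2.5 5.8 8.2] y [-6.9 -2.5  6.1]
   100 21 x [2.1 6.4 8.3] y [-6.4 -1.1  5.8]
   115 10 x [1.3 5.6 6.8] y [-6.5 -0.6  6.4]
top face 210 [[-25.5, -24.7, -4.1], [22.8, 21.5, 5.9]]
  lowest [7.2 7.3 7.5]
   40 6 x [3.6 4.8 6.4] y [-7.8 -5.7  2.8]
front face x [19.76803146 22.17842913 24.72336217]
front face y [-22.46700775   0.29767506  22.56163727]
well (1, 0, 0) -> tool cm [-0.08 -0.   -0.06]
well (0, 0, -10) -> tool cm [-0.56  0.    0.83]
grasp in well mm [  3.6  -1.3 168.6] F well [-1.3 -0.9 -1.6] T [ 0.01 -0.04 -0.02] rot err [-0.001  0.012  0.   ] 20.05
```

Request:
arm_command(increments=[{"dx": 0.2,"dy": 0.1,"dz": 0.4,"wx": 0,"wy": 0,"wz": 0,"grip": 1},{"dx": -0.3,"dy": 0.1,"dz": 1.2,"wx": 0,"wy": 0,"wz": 0,"grip": 1},{"dx": -0.91,"dy": 0.1,"dz": 2.07,"wx": 0,"wy": 0,"wz": 0,"grip": 1},{"dx": -0.91,"dy": 0.1,"dz": 2.07,"wx": 0,"wy": 0,"wz": 0,"grip": 1},{"dx": -0.91,"dy": 0.1,"dz": 2.07,"wx": 0,"wy": 0,"wz": 0,"grip": 1},{"dx": -0.91,"dy": 0.1,"dz": 2.07,"wx": 0,"wy": 0,"wz": 0,"grip": 1}])

```text
clock: 20.65
eef_pos: [0.5049, 0.0924, 0.2076]
tool_rot: [-0.068, 0.997, -0.003, -0.039]
ft_force: [-0.3, -0.0, -2.4]
grip_width: 0.0233
grasp_force: 60.7
```

```bash
python3 - <<'E'
from wellview import *
wellview(BW,BY,'b2','blk')
a=np.load('sceneb2.npz')['p'][200:260,345:405,::-1]; b=np.load('topb2.npz')['p'][135:195,220:280,::-1]
cv2.imwrite('pics/s7.png',np.hstack([cv2.resize(i,None,fx=6,fy=6,interpolation=cv2.INTER_CUBIC) for i in(a,b)]))
E
python3 st.py b
```

```text
grasp pt in well [-1.300e+00 -1.000e-01  1.456e+02]
scene face 97 [[-16.9, -21.0, -5.8], [26.4, 23.5, 2.3]]
  lowest [11.1 11.9 14. ]
   10 18 x [-1.8  0.7  3.4] y [-5.8  0.7  7.1]
   25 19 x [-5.1  0.2  3.7] y [-5.9  3.   7.2]
   40 20 x [-3.3  0.2  2.9] y [-5.6  1.   7.1]
   55 20 x [-2.5  0.3  3.4] y [-5.5 -1.5  7. ]
   70 20 x [-4.1 -0.5  3.3] y [-4.8  3.5  7.3]
   85 23 x [-2.8  1.5  5. ] y [-4.8  1.6  7.5]
   100 21 x [-2.3  1.5  5.2] y [-3.4  1.6  5.4]
   115 10 x [0.9 3.7 7. ] y [-7.   2.1 10.5]
top face 188 [[-25.8, -24.9, -5.6], [22.8, 19.6, 5.5]]
  lowest [7.1 7.1 7.1]
   10 8 x [-3.3 -0.9  1.4] y [-5.5 -2.5  4.6]
   25 5 x [-3.2 -1.4 -0.4] y [-6.1 -3.9 -3.4]
grasp in well mm [-1.100e+00 -1.000e-01  1.459e+02] F well [-0.4  0.5 -2.1] T [ 0.02 -0.06 -0.01] rot err [-0.002  0.01   0.001] 20.75
```

View pics/s7.png

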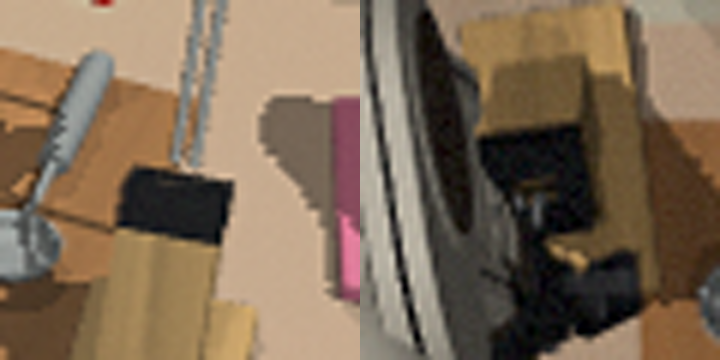

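The prongs are about 12 mm above the black mouth and about 1.5 mm off in -x. In the right half of the crop the bore is at (545,185) and the prongs at (535,205). I'll correct and insert.

Request:
arm_command(increments=[{"dx": -0.29,"dy": 0,"dz": 0.16,"wx": 0,"wy": 0,"wz": 0,"grip": 1},{"dx": -0.46,"dy": 0,"dz": 0.41,"wx": 0,"wy": 0,"wz": 0,"grip": 1},{"dx": -0.63,"dy": 0,"dz": 0.66,"wx": 0,"wy": 0,"wz": 0,"grip": 1},{"dx": -0.8,"dy": 0,"dz": 0.91,"wx": 0,"wy": 0,"wz": 0,"grip": 1},{"dx": -0.96,"dy": 0,"dz": 1.16,"wx": 0,"wy": 0,"wz": 0,"grip": 1},{"dx": -1.07,"dy": 0,"dz": 1.32,"wx": 0,"wy": 0,"wz": 0,"grip": 1},{"dx": -1.18,"dy": 0,"dz": 1.49,"wx": 0,"wy": 0,"wz": 0,"grip": 1},{"dx": -1.18,"dy": 0,"dz": 1.49,"wx": 0,"wy": 0,"wz": 0,"grip": 1}])

```text
clock: 21.55
eef_pos: [0.5154, 0.0937, 0.1916]
tool_rot: [-0.068, 0.997, -0.003, -0.039]
ft_force: [-0.8, 0.1, -2.7]
grip_width: 0.0233
grasp_force: 60.7
```

```bash
python3 st.py b
```

```text
grasp in well mm [ -0.2  -0.2 126.5] F well [-2.   0.2 -1.9] T [ 0.06 -0.06 -0.01] rot err [-0.002  0.009  0.001] 21.55
```

Request:
arm_command(increments=[{"dx": -0.17,"dy": 0,"dz": 0.25,"wx": 0,"wy": 0,"wz": 0,"grip": 1},{"dx": -0.34,"dy": 0,"dz": 0.5,"wx": 0,"wy": 0,"wz": 0,"grip": 1},{"dx": -0.5,"dy": 0,"dz": 0.75,"wx": 0,"wy": 0,"wz": 0,"grip": 1},{"dx": -0.67,"dy": 0,"dz": 1.0,"wx": 0,"wy": 0,"wz": 0,"grip": 1},{"dx": -0.84,"dy": 0,"dz": 1.24,"wx": 0,"wy": 0,"wz": 0,"grip": 1},{"dx": -1.0,"dy": 0,"dz": 1.49,"wx": 0,"wy": 0,"wz": 0,"grip": 1}])

```text
clock: 22.15
eef_pos: [0.5243, 0.0949, 0.176]
tool_rot: [-0.068, 0.997, -0.003, -0.039]
ft_force: [-0.4, 0.5, -2.0]
grip_width: 0.0233
grasp_force: 60.7
```

```bash
python3 st.py b
```

```text
grasp in well mm [-2.000e-01 -1.000e-01  1.085e+02] F well [-1.3  0.5 -1.6] T [-0.03 -0.04  0.03] rot err [-0.002  0.01   0.001] 22.15
```

Tip at about -26 mm with no contact. 30 mm more brings it to about -57.

Request:
arm_command(increments=[{"dx": -0.2,"dy": 0,"dz": 0.3,"wx": 0,"wy": 0,"wz": 0,"grip": 1},{"dx": -0.4,"dy": 0,"dz": 0.6,"wx": 0,"wy": 0,"wz": 0,"grip": 1},{"dx": -0.6,"dy": 0,"dz": 0.89,"wx": 0,"wy": 0,"wz": 0,"grip": 1},{"dx": -0.8,"dy": 0,"dz": 1.19,"wx": 0,"wy": 0,"wz": 0,"grip": 1},{"dx": -1.0,"dy": 0,"dz": 1.49,"wx": 0,"wy": 0,"wz": 0,"grip": 1},{"dx": -1.2,"dy": 0,"dz": 1.78,"wx": 0,"wy": 0,"wz": 0,"grip": 1},{"dx": -1.38,"dy": 0,"dz": 2.05,"wx": 0,"wy": 0,"wz": 0,"grip": 1},{"dx": -1.57,"dy": 0,"dz": 2.32,"wx": 0,"wy": 0,"wz": 0,"grip": 1},{"dx": -1.68,"dy": 0,"dz": 2.49,"wx": 0,"wy": 0,"wz": 0,"grip": 1},{"dx": -1.68,"dy": 0,"dz": 2.49,"wx": 0,"wy": 0,"wz": 0,"grip": 1}])

```text
clock: 23.15
eef_pos: [0.5388, 0.0969, 0.1498]
tool_rot: [-0.068, 0.997, -0.003, -0.039]
ft_force: [-0.6, 1.0, -3.3]
grip_width: 0.0229
grasp_force: 60.7
```

```bash
python3 st.py b
```

```text
grasp in well mm [-0.6 -0.2 78.5] F well [-2.   1.  -2.6] T [-0.   -0.12  0.01] rot err [-0.002  0.009  0.001] 23.15
```

Request:
arm_command(increments=[{"dx": -0.06,"dy": 0,"dz": 0.08,"wx": 0,"wy": 0,"wz": 0,"grip": 1},{"dx": -0.11,"dy": 0,"dz": 0.16,"wx": 0,"wy": 0,"wz": 0,"grip": 1},{"dx": -0.16,"dy": 0,"dz": 0.24,"wx": 0,"wy": 0,"wz": 0,"grip": 1}])

```text
clock: 23.45
eef_pos: [0.5403, 0.0971, 0.1477]
tool_rot: [-0.068, 0.997, -0.003, -0.038]
ft_force: [-0.7, 0.1, -1.3]
grip_width: 0.0229
grasp_force: 60.7
```

Request:
arm_command(increments=[{"dx": -0.06,"dy": 0,"dz": 0.08,"wx": 0,"wy": 0,"wz": 0,"grip": 1},{"dx": -0.11,"dy": 0,"dz": 0.16,"wx": 0,"wy": 0,"wz": 0,"grip": 1},{"dx": -0.16,"dy": 0,"dz": 0.24,"wx": 0,"wy": 0,"wz": 0,"grip": 1}])

```text
clock: 23.75
eef_pos: [0.5417, 0.0973, 0.1451]
tool_rot: [-0.068, 0.997, -0.003, -0.039]
ft_force: [0.5, -0.3, -2.2]
grip_width: 0.0229
grasp_force: 60.7
```

Request:
arm_command(increments=[{"dx": -0.06,"dy": 0,"dz": 0.08,"wx": 0,"wy": 0,"wz": 0,"grip": 1},{"dx": -0.11,"dy": 0,"dz": 0.16,"wx": 0,"wy": 0,"wz": 0,"grip": 1},{"dx": -0.16,"dy": 0,"dz": 0.24,"wx": 0,"wy": 0,"wz": 0,"grip": 1}])

```text
clock: 24.05
eef_pos: [0.5431, 0.0975, 0.1425]
tool_rot: [-0.068, 0.997, -0.003, -0.039]
ft_force: [0.1, 0.2, -1.5]
grip_width: 0.023
grasp_force: 60.7
```

Request:
arm_command(increments=[{"dx": -0.06,"dy": 0,"dz": 0.08,"wx": 0,"wy": 0,"wz": 0,"grip": 1},{"dx": -0.11,"dy": 0,"dz": 0.16,"wx": 0,"wy": 0,"wz": 0,"grip": 1},{"dx": -0.16,"dy": 0,"dz": 0.24,"wx": 0,"wy": 0,"wz": 0,"grip": 1}])

```text
clock: 24.35
eef_pos: [0.5439, 0.0976, 0.1411]
tool_rot: [-0.068, 0.997, -0.003, -0.039]
ft_force: [-4.7, -1.4, 7.2]
grip_width: 0.0234
grasp_force: 61.6
```

```bash
python3 st.py b
```

```text
grasp in well mm [-0.5 -0.2 68.4] F well [-0.6 -0.7  8.7] T [-0.22  1.06 -0.01] rot err [-0.002  0.009  0.001] 24.35
```

The force is purely axial, so the fork is on the bottom at about 67 mm. I'll ease off slightly, release and retreat.

Request:
arm_command(increments=[{"dx": 0.03,"dy": 0,"dz": -0.04,"wx": 0,"wy": 0,"wz": 0,"grip": 1},{"dx": 0.03,"dy": 0,"dz": -0.04,"wx": 0,"wy": 0,"wz": 0,"grip": 2.8},{"dx": 0.03,"dy": 0,"dz": -0.04,"wx": 0,"wy": 0,"wz": 0,"grip": 4},{"dx": 0.03,"dy": 0,"dz": -0.04,"wx": 0,"wy": 0,"wz": 0,"grip": 5},{"dx": 0.03,"dy": 0,"dz": -0.04,"wx": 0,"wy": 0,"wz": 0,"grip": 5},{"dx": 0,"dy": 0,"dz": -1,"wx": 0,"wy": 0,"wz": 0,"grip": 5.5},{"dx": 0,"dy": 0,"dz": -3,"wx": 0,"wy": 0,"wz": 0,"grip": 5.5},{"dx": 0,"dy": 0,"dz": -7,"wx": 0,"wy": 0,"wz": 0,"grip": 5.5},{"dx": 0,"dy": 0,"dz": -12,"wx": 0,"wy": 0,"wz": 0,"grip": 6},{"dx": 0,"dy": 0,"dz": -16,"wx": 0,"wy": 0,"wz": 0,"grip": 6}])

```text
clock: 25.35
eef_pos: [0.5569, 0.0996, 0.3031]
tool_rot: [-0.068, 0.997, -0.003, -0.037]
ft_force: [0.3, 0.4, 0.9]
grip_width: 0.0599
grasp_force: 0.0
```

Request:
arm_command(increments=[{"dx": 4,"dy": -3,"dz": -1,"wx": 0,"wy": 0,"wz": 0,"grip": 6},{"dx": 9,"dy": -7,"dz": -1,"wx": 0,"wy": 0,"wz": 0,"grip": 6},{"dx": 12,"dy": -10,"dz": -1,"wx": 0,"wy": 0,"wz": 0,"grip": 6},{"dx": 12,"dy": -13,"dz": -1,"wx": 0,"wy": 0,"wz": 0,"grip": 6},{"dx": 12,"dy": -13,"dz": -1,"wx": 0,"wy": 0,"wz": 0,"grip": 6},{"dx": 12,"dy": -13,"dz": -1,"wx": 0,"wy": 0,"wz": 0,"grip": 6}])

```text
clock: 25.95
eef_pos: [0.4567, -0.0459, 0.3199]
tool_rot: [-0.067, 0.997, -0.003, -0.038]
ft_force: [-0.0, -0.4, 0.3]
grip_width: 0.0601
grasp_force: 0.0
```

```bash
python3 - <<'E'
from wellview import *
wellview(BW,BY,'b3','blk');wellview(RW,RY,'r4','red')
E
```

```text
grasp pt in well [  -2.8 -130.6  276.2]
scene face 92 [[-19.9, -20.9, -5.8], [26.2, 23.5, 2.7]]
  lowest [ 7.1  9.4 13.5]
   10 25 x [-8.4 -3.9  1.7] y [-3.7  2.3  8.1]
   25 18 x [-8.8 -5.8 -0.1] y [-2.6  1.9  6.2]
   40 40 x [-9.7 -2.1  2.9] y [-8.5  2.5 11.6]
   55 50 x [-5.8 -1.1  1.9] y [-8.6  2.9 13.9]
   70 48 x [-9.2 -3.7  1.4] y [-8.4  3.4 14.3]
   85 51 x [-8.9 -4.6 -1.1] y [-7.9  3.1 14.4]
   100 45 x [-12.9  -6.2  -3. ] y [-8.4  2.9 13.9]
top face 135 [[-23.4, -13.8, -5.4], [22.9, 23.0, 5.4]]
  lowest [ 7.7  8.3 14.8]
   10 10 x [-8.9 -6.1 -3.4] y [-4.4  0.7  7. ]
   25 5 x [-6.8 -4.  -2.8] y [-2.4 -0.2  2.7]
   40 11 x [-5.3 -2.4 -0.2] y [-5.5  0.9  5.8]
   55 23 x [-6.5 -2.9 -0.8] y [-6.3  3.4 12.3]
   70 21 x [-6.3 -3.9 -0.4] y [-6.1  2.3 11.8]
   85 25 x [-8.7 -6.2 -4.6] y [-6.3  4.2 12.5]
   100 44 x [-19.   -9.4  -5.9] y [-7.   1.6 12.2]
   115 9 x [-19.3 -12.7  -7.7] y [-4.9  3.5  8.7]
grasp pt in well [  57.7 -358.6  240.6]
scene face 107 [[-14.7, -21.2, -5.8], [27.5, 25.1, 2.4]]
  lowest [ 7.1  9.1 11. ]
   10 33 x [-3.3  1.   5.9] y [-4.   3.8 10.3]
   25 54 x [-2.   3.1  6.4] y [-7.1  3.9 14.2]
   40 61 x [-5.1  3.1  6.9] y [-8.3  3.7 14.5]
   55 61 x [-6.3  1.3  6. ] y [-8.3  4.8 14.5]
   70 61 x [-5.2  0.3  3.9] y [-7.6  4.1 14.9]
   85 44 x [-13.2  -2.2   3.6] y [-6.3  5.1 14.7]
top face 181 [[-23.9, -25.2, -5.7], [22.9, 22.8, 5.5]]
  lowest [ 7.5  9.2 13.8]
   10 13 x [-5.7  1.6  3.8] y [-9.8 -4.4  4.1]
   25 21 x [-9.   3.6  5.4] y [-11.9  -1.9   7.8]
   40 38 x [-13.8   1.7   4.8] y [-12.9  -7.4  10.3]
   55 34 x [-15.1   1.3   3.8] y [-11.8  -6.   11.3]
   70 40 x [-16.4  -0.5   2.8] y [-12.   -6.1   9.7]
   85 76 x [-18.7  -8.1   0.1] y [-10.5  -0.5  12.1]
```

Both tools stand in their wells, leaning about 5–6° (limit 11.5°), with the handles out. I'll hand in.

```bash
python3 -c "
from workcell import job
print(job.job_done())"
```

```text
the job is handed in; nothing more can be done
None
```

The honing steel stands in the red well (about 86 mm deep) and the carving fork in the black well (about 67 mm). Both were lowered until they stood on the bottom before I let go, and the job is handed in; the hand-in gave no verdict.

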